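# Load the hub washer, knock its locking pins home and set the air

### The arm

A 6-joint arm with a two-finger parallel gripper is mounted at the origin on the work surface. World frame = base frame: x ahead of the robot, y to its left, z up, the work surface at z = 0. Lengths are in mm, angles in rad, forces in N, time in s.
With the tool pointing down it reaches from about 400 to 825 mm from the base axis. Payload 7 kg.
Tool frame: the origin (TCP) lies on the centre line of the jaws, within the pads' length; the fingertips stand bot.nose_length ahead of it and the grasp point (between the pads) lies 3 mm ahead of it (bot.nose_length is the distance from the TCP to the fingertips, in mm); z points along the fingers, y is the direction in which the jaws open and shut (so a half turn about z gives the same grasp; the last joint's range is limited). The gripper opens to 88 mm and grips with 3 to 60 N. Pads are 19 mm wide; open, the fingers measure 130 mm over their backs; the gripper's body (78 mm by 193 mm) begins 47 mm behind the grasp point.
Start: joints at [1.545, 0.359, 0.012, 0, -1.224, -0.288], TCP at [208.364, 642.012, 248.561] pointing down, gripper open.
Joint ranges: [-3.07, 3.07], [-1.43, 2.12], [-1.02, 1.25], [-3.03, 1.67], [-3.05, -0], [-3.03, 3.03]. Speed limits (rad/s): [2.39, 2.39, 3.01, 3.14, 3.14, 3.14].

### API

Orientations are given as a unit quaternion [w, x, y, z].
In Python, from cell import bot gives the robot as it stands.
- The arm moves only by the shell command python3 -m pendant 'ROWS'. ROWS is JSON, a list of rows, each an object of numbers: "dx", "dy", "dz": the shift along the world's x, y, z in cm; "rx", "ry", "rz": the turn, a rotation vector about the world's x, y, z in rad; "hand": the closure, from 0 (fully open) to 1 (shut). A call has 1 to 5 rows; each row is the pose to reach, as a shift and turn from the pose commanded when the call began; what a row does not reach only later rows make up. A row lasts 1/10 s, in which the tool goes at most 50 mm and 8.59 degrees, less where a joint would pass 70% of its speed; a pose out of reach is approached as far as the arm can. A call with a gripper value outside its range is refused whole. The fingers move at their own pace and stop on an object; the grip force is fixed at half the most. Time passes only in rows, so rows that repeat a pose let the fingers close. It gives the time, the measured TCP pose, the force and the opening at its end, in the units of the state.
- bot.get_state(): the state, without advancing time (a new reading comes with each control period).
- bot.capture(name): name is "scene" or "side" or "wrist"; returns a dict with "pixels" (384x512x3 uint8, red, green, blue), "K" (3x3 intrinsics, pixels), "k1" (the pictures are not rectified: a ray, as slopes to the right and down, at radius r is drawn at 1 + k1 r^2 times it, then the intrinsics apply), "R" (3x3) and "t" (3): a world point X has camera coordinates R X + t. Camera axes: x right, y down, z forward; pixel columns grow to the right and rows downward; lengths in mm; the calibration is good to about 2 mm. A picture is of the moment at which its call begins. There is no depth.
- bot.finish_job(): hands the job in, once; it reports no verdict.
The state is a dict: "t": time; "joints": joint angles; "qd": joint speeds; "effort": joint torques, N m; "eef_pos": TCP position; "orientation": TCP orientation; "wrist_force": force on the tool from outside, world axes, zero at the start; "moment": the same for the moment, N m; "gripper_width": finger opening in mm.
Only numpy, scipy, OpenCV 4.12 (cv2) and the standard library are available. Lean on these libraries where they do the work, as an engineer would, in place of code of your own. Each camera call takes 0.05 s, during which the arm holds its last target.

### The job

Slide the parts washer's cover open, put every dirty wheel hub that stands on the bench into its tank, and slide the cover fully shut. Then pick up the mallet and knock the two sprung locking pins fully down, first the right-hand one and then the left-hand one, each with a brisk blow or several of the mallet (never with the gripper, and not before the cover is shut). Only after that turn the air valve's lever to half open, 45 degrees; finish with the mallet standing on its head on the cork mat again, and leave the bottle, jar and spanner alone.

Things in the scene. Friction and masses are not known exactly. Their poses are not given: they have to be found in the camera images.
- washer: bench-top parts washer, fixed box 100 mm high. Origin at bench level; x away from the robot, y to the left along the cover's track. Covers x -100..100, y -195..195 mm (right half: open-topped tank; left half: flat deck) plus a front ledge, as high, at x -170..-100, with two bridges for the pins (top at 131 mm, x -171..-111, 46 wide at y -155 and -40) and the air valve (y 150). Red hose at left
- tank_floor (a point): centre of the tank's inner floor, 8 mm above the bench, axes as the washer's. The tank is inside 180 mm (x) by 185 mm (y); its rim is 92 mm above this point. Four hubs fit standing at about x +-40, y +-42 mm
- cover (a joint): the washer's flat aluminium cover, 204 x 190 x 6 mm, its top 109 mm above the bench, which slides on a track along the washer's y; value in m: 0 fully shut over the tank, 0.19 fully open over the deck. It takes about 2 to 4 N and stays where it is left; it may start a little open
- cover_handle (a point): top centre of the cover's black upright handle fin: 70 mm along the washer's x, 16 mm thick (along y), 34 mm high, this point is its top, 143 mm above the bench. Moves with the cover
- pin_right (a joint): sprung vertical locking pin in the right-hand (washer y -155) bridge on the front ledge; value in m: 0 up, 0.025 fully down. A spring pushes it up but its friction holds it wherever it has been driven; it needs 8 to 13 N
- pin_left (a joint): sprung vertical locking pin in the left-hand (washer y -40) bridge on the front ledge; value in m: 0 up, 0.025 fully down. A spring pushes it up but its friction holds it wherever it has been driven; it needs 8 to 13 N
- pin_right_top (a point): centre of the flat top of the right locking pin's round steel head (28 mm across): 161 mm above the bench when up, 136 mm when fully down (5 mm proud of its bridge)
- pin_left_top (a point): centre of the flat top of the left locking pin's round steel head (28 mm across): 161 mm above the bench when up, 136 mm when fully down (5 mm proud of its bridge)
- air_valve (a joint): the air valve's lever, turning about a vertical axis on the left part of the front ledge; value in rad: 0 shut (lever points along the washer's -y), growing clockwise seen from above, 1.571 fully open (lever points to the washer's -x, towards the robot); half open is 0.785. It stays where it is left (about 0.12 N m); it may start a little open
- valve_axis (a point): point on the valve's turning axis, at the height of the top face of the lever, 144 mm above the bench
- valve_grip (a point): top face of the steel lever, 70 mm from the axis; the lever is a flat bar 14 mm thick, 24 mm high, 105 mm long from the axis. Moves with the lever; its y axis points from here back to the valve's axis
- mallet: mallet (0.3 kg) standing on one face of its head on the cork mat. Origin at the centre of the head's lower face, z up along the head, handle towards -x. Head: round, 56 mm across, 72 mm high. Handle: flat-sided bar 20 mm wide (y), 26 mm high, centred 36 mm above the origin, from x -25 to -165 mm; grip it firmly close to the head (x about -53 mm)
- mallet_mat: brown cork mat, fixed, 180 x 180 x 4 mm, origin at the centre of its underside
- hub1: bare bicycle wheel hub (0.22 kg) standing upright, origin at the centre of its underside, z along its axle. Upwards: foot flange 56 mm across, 7 thick; black barrel 34 across; second flange 52 across with its top at 48 mm; bare axle stub 22 mm across from there to the full height of 85 mm: grip it by this stub. May be absent (None)
- hub2: bare bicycle wheel hub (0.22 kg) standing upright, origin at the centre of its underside, z along its axle. Upwards: foot flange 56 mm across, 7 thick; black barrel 34 across; second flange 52 across with its top at 48 mm; bare axle stub 22 mm across from there to the full height of 85 mm: grip it by this stub. May be absent (None)
- hub3: bare bicycle wheel hub (0.22 kg) standing upright, origin at the centre of its underside, z along its axle. Upwards: foot flange 56 mm across, 7 thick; black barrel 34 across; second flange 52 across with its top at 48 mm; bare axle stub 22 mm across from there to the full height of 85 mm: grip it by this stub. May be absent (None)
- hub4: bare bicycle wheel hub (0.22 kg) standing upright, origin at the centre of its underside, z along its axle. Upwards: foot flange 56 mm across, 7 thick; black barrel 34 across; second flange 52 across with its top at 48 mm; bare axle stub 22 mm across from there to the full height of 85 mm: grip it by this stub. May be absent (None)
- drink_bottle: bystander: yellow drink bottle with an orange cap, 66 mm across, 200 mm tall, origin under its centre
- grease_jar: bystander: white jar with a black lid, 70 mm across, 80 mm tall, origin under its centre
- spanner: bystander: steel spanner about 180 mm long lying flat on the bench, nearer the robot than the washer
There are look-alikes about, which are no part of the job. Leave any blue or purple look-alike of the hub2 alone.

How it is judged:
By the outcome, as a careful person would: the job done as asked, in the order asked, and still so for the second after the job is handed in, with the robot touching nothing.
Of hub1, hub2, hub3, hub4 only 2 to 4 are there at a start; the rules pass over those that are not, and their reading is None.
At some moment in a run one of hub1, hub2, hub3, hub4 may be knocked a few centimetres aside while the robot is not near it.
Once in a run the grip may slacken for a moment while it holds something.
It also fails if it takes over 210 s, if anything falls off the work surface, if the arm or the gripper's body presses on something with over 40 N, if the wrist force passes 120 N, or if a joint passes its speed limit or range.

## Working session

There is one attempt and no reset: what is moved stays moved. The work goes in short steps, Python scripts to look and compute and a shell command to move; the robot and the scene stay as the last step left them, time stands still between calls to the robot, and variables do not carry over. Pictures are saved under pics/ and viewed, and the job is handed in when it is done.

```bash
ls -la; mkdir -p pics
python3 - <<'E'
from cell import bot
import cv2
print(bot.get_state(), bot.nose_length)
for n in ["scene","side","wrist"]:
    c=bot.capture(n); cv2.imwrite(f"pics/{n}0.png",c["pixels"][:,:,::-1]); print(n,c["K"],c["k1"],c["R"],c["t"])
E
```

```text
total 12
drwxr-xr-x  3 agent agent 4096 Dec  6 19:51 .
drwxr-xr-x 23 root  root  4096 Dec  6 19:51 ..
drwxr-xr-x  2 agent agent 4096 Dec  6 19:51 pics
{'t': 0.0, 'joints': array([ 1.54508590e+00,  3.59395222e-01,  1.10633036e-02, -3.59480926e-04,
       -1.22407920e+00, -2.88108712e-01]), 'qd': array([-9.76223991e-04,  2.89211420e-04, -3.82797227e-04, -5.30400103e-05,
       -1.46827327e-03,  6.73315100e-04]), 'effort': array([-1.92182000e-03, -5.82713342e+01,  2.93054974e+01,  6.99724361e+00,
        6.81298159e-03, -1.70704088e-04]), 'eef_pos': array([208.2425728 , 641.60555495, 247.617508  ]), 'orientation': array([ 8.22566452e-04,  9.87705026e-01, -1.56326902e-01, -6.19167971e-05]), 'wrist_force': array([ 0.89488331, -0.1368487 , -1.14682906]), 'moment': array([-0.00057461,  0.05089285, -0.02966174]), 'gripper_width': 87.67540496276378} 22.0
scene [[356.86250818   0.         252.51161615]
 [  0.         356.86250818 193.7775208 ]
 [  0.           0.           1.        ]] -0.1072838245361361 [[-0.05768432  0.99830948  0.00711997]
 [ 0.62078058  0.04145352 -0.78288765]
 [-0.78185932 -0.0407404  -0.62212236]] [  93.72339265 -232.52778591 1752.49584343]
side [[356.03514685   0.         256.25965946]
 [  0.         356.03514685 192.22819845]
 [  0.           0.           1.        ]] 0.0064736400283439705 [[ 0.8412503  -0.54053864  0.01076625]
 [-0.37720169 -0.60107939 -0.70457253]
 [ 0.38732005  0.58866081 -0.7095503 ]] [-463.32246975  233.59671017  904.79732197]
wrist [[266.88429837   0.         253.66021554]
 [  0.         266.88429837 187.55418507]
 [  0.           0.           1.        ]] -0.021287763122129686 [[-0.30828554 -0.95129254  0.00158896]
 [-0.90625584  0.29419753  0.30355915]
 [-0.28924103  0.0921429  -0.95281127]] [674.10312624 -38.74440909 391.10616974]
```

View pics/scene0.png

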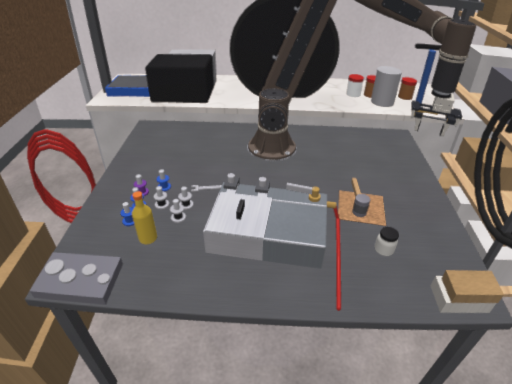

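View pics/side0.png

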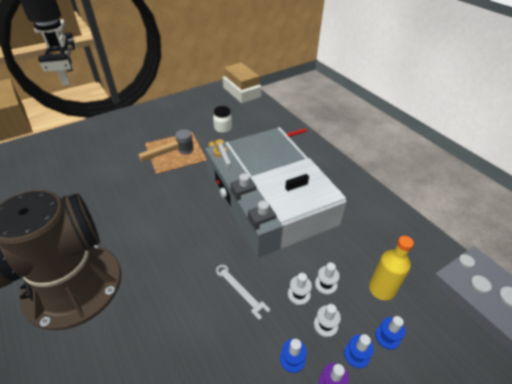

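View pics/wrist0.png

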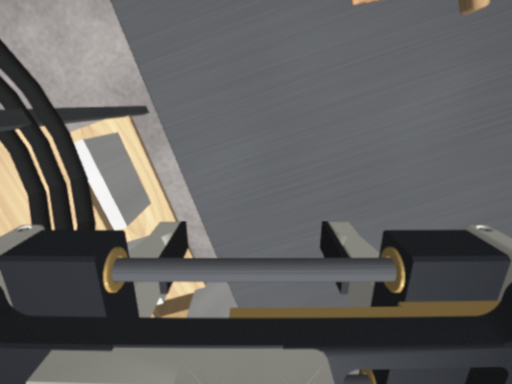

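The scene view shows three silver hubs at about (161,197), (185,197) and (178,210), with blue and purple look-alikes round them. The washer is at (270,222), the bottle at (145,220) and the mallet on its mat at (362,205). The side view agrees. Next I'll enlarge these regions and build ray helpers.

```bash
cat > h.py <<'E'
import numpy as np, cv2, json
from cell import bot
def cap(n,save=None):
    c=bot.capture(n); c={k:(np.array(v) if k!='k1' else v) for k,v in c.items()}
    if save: cv2.imwrite(f"pics/{save}.png",c["pixels"][:,:,::-1]); np.save(f"/tmp/{save}.npy",c,allow_pickle=True)
    return c
def load(s): return np.load(f"/tmp/{s}.npy",allow_pickle=True).item()
def ray(c,u,v):
    K=c["K"]; d=np.array([k for k in (c["k1"],0,0,0)],float)
    p=cv2.undistortPoints(np.array([[[u,v]]],float),K,d)[0,0]
    o=-c["R"].T@c["t"]; r=c["R"].T@np.array([p[0],p[1],1.]); return o,r/np.linalg.norm(r)
def plane(c,u,v,z):
    o,r=ray(c,u,v); return o+r*(z-o[2])/r[2]
def tri(c1,p1,c2,p2):
    o1,r1=ray(c1,*p1);o2,r2=ray(c2,*p2)
    A=np.stack([r1,-r2],1); s=np.linalg.lstsq(A,o2-o1,rcond=None)[0]
    a=o1+s[0]*r1;b=o2+s[1]*r2; return (a+b)/2,np.linalg.norm(a-b)
def proj(c,X):
    X=np.atleast_2d(np.array(X,float)); d=np.array([c["k1"],0,0,0.])
    return cv2.projectPoints(X,cv2.Rodrigues(c["R"])[0],c["t"],c["K"],d)[0][:,0]
def crop(save,name,x0,y0,x1,y1,s):
    im=cv2.imread(f"pics/{save}.png")[y0:y1,x0:x1]
    im=cv2.resize(im,None,fx=s,fy=s,interpolation=cv2.INTER_CUBIC)
    for x in range((x0+9)//10*10,x1,10):
        cv2.line(im,((x-x0)*s,0),((x-x0)*s,12 if x%50==0 else 5),(0,255,255),1)
        if x%50==0: cv2.putText(im,str(x),((x-x0)*s,24),0,.4,(0,255,255),1)
    for y in range((y0+9)//10*10,y1,10):
        cv2.line(im,(0,(y-y0)*s),(12 if y%50==0 else 5,(y-y0)*s),(0,255,255),1)
        if y%50==0: cv2.putText(im,str(y),(14,(y-y0)*s),0,.4,(0,255,255),1)
    cv2.imwrite(f"pics/{name}.png",im)
E
python3 - <<'E'
from h import *
cap("scene","s1"); cap("side","d1")
crop("s1","s1a",110,160,240,260,6)
crop("s1","s1b",190,165,350,265,5)
crop("s1","s1c",290,165,410,265,6)
crop("d1","d1a",190,120,350,260,5)
crop("d1","d1b",260,240,420,384,4)
E
```

```text
(no output)
```

View pics/s1a.png

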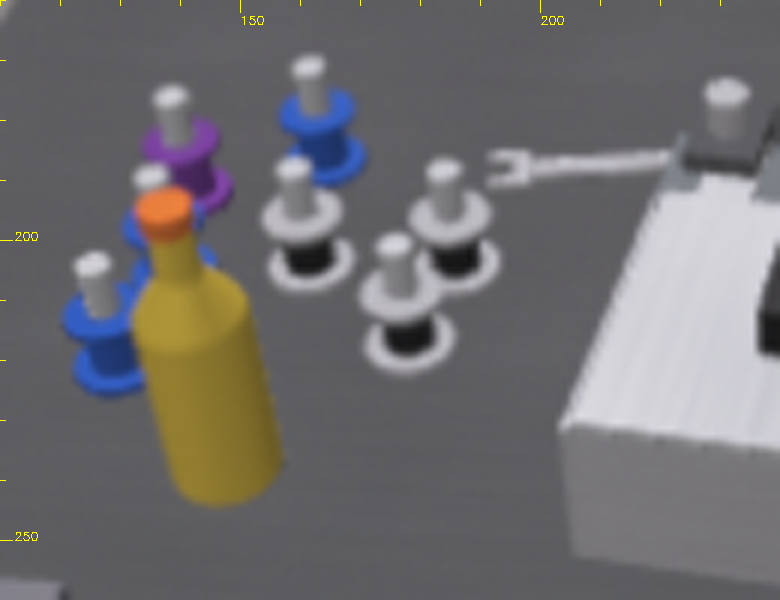

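View pics/s1b.png

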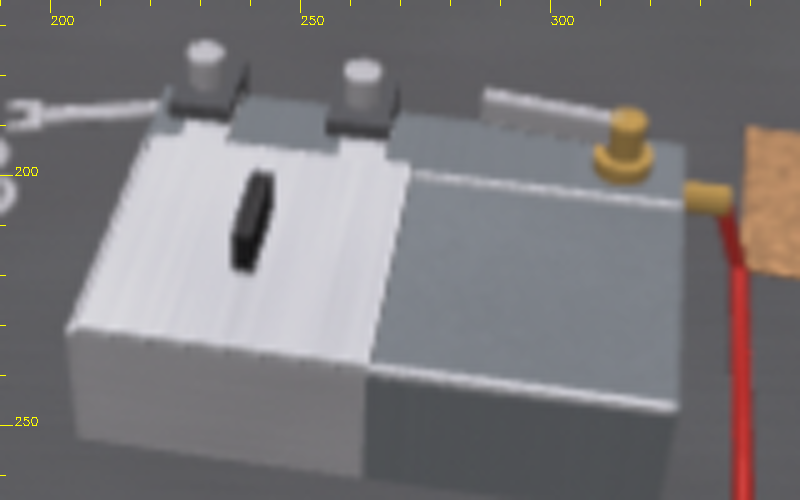

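View pics/d1a.png

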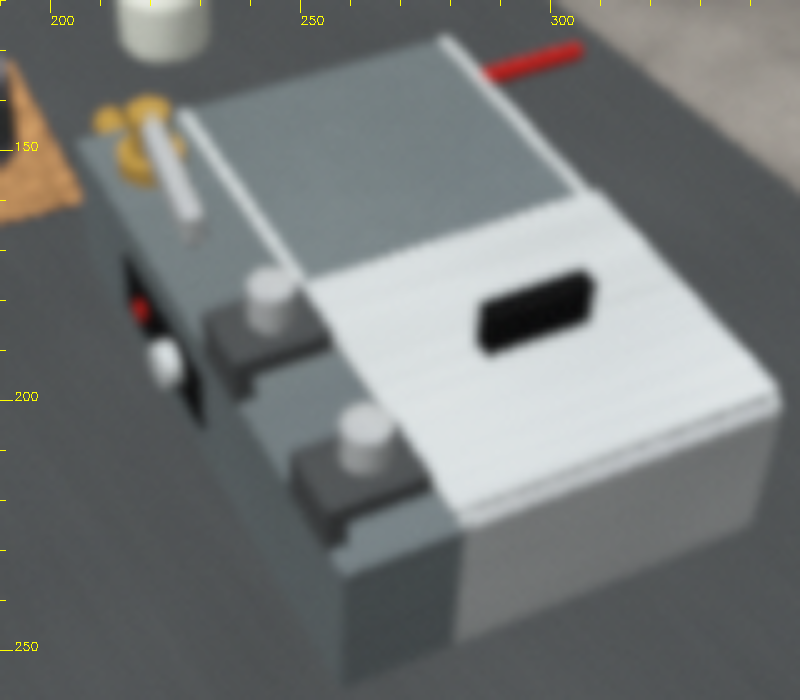

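View pics/d1b.png

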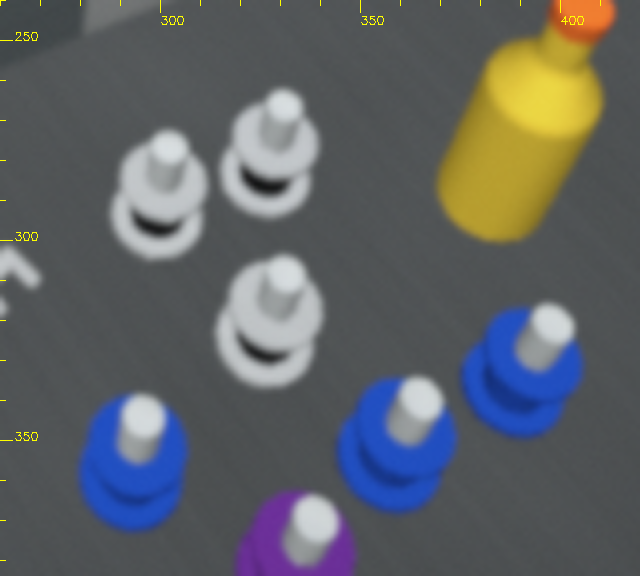

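View pics/s1c.png

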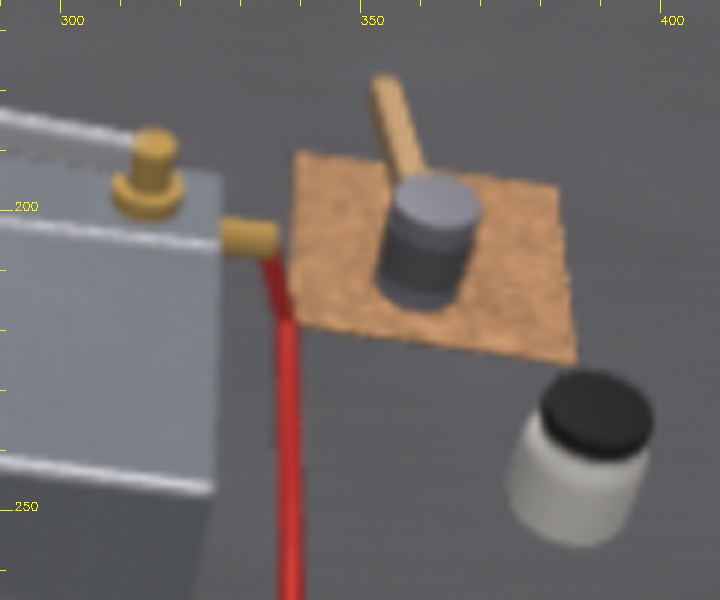

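Run:
```python
from h import *
from scipy.optimize import least_squares
s=load("s1");d=load("d1")
def S(x,y,x0=190,y0=165,k=5): return ((x+.5)/k-.5+x0,(y+.5)/k-.5+y0)
def D(x,y,x0=190,y0=120,k=5): return S(x,y,x0,y0,k)
A=[S(a,b,110,160,6) for a,b in [(294,168),(444,170),(395,245)]]
B=[S(a,b,260,240,4) for a,b in [(170,147),(285,106),(288,273)]]
for i,a in enumerate(A):
    print("plane85",plane(s,*a,85)[:2].round(1))
    for b in B:
        p,g=tri(s,a,d,b)
        if g<12: print("   tri",p.round(1),round(g,1))
print([plane(d,*b,85)[:2].round(1) for b in B])
for n,a,b in [("pinR",S(206,50),D(367,418)),("pinL",S(363,70),D(271,282)),("coverRB",S(67,328),D(778,395)),("deckLB",S(678,408),D(445,40)),("ledgeFL",S(684,147),D(85,142)),
   ("mallet",S(436,200,290,165,6),None),("jar",S(597,415,290,165,6),None)]:
    if b: p,g=tri(s,a,d,b); print(n,p.round(1),round(g,1))
# washer fit
obs=[(s,S(206,50),(-141,-155,161),0),(s,S(363,70),(-141,-40,161),0),(d,D(367,418),(-141,-155,161),0),(d,D(271,282),(-141,-40,161),0),
 (s,S(67,328),(102,-195,109),1),(s,S(372,363),(102,-5,109),1),(d,D(778,393),(102,-195,109),1),(d,D(465,522),(-102,-195,109),1),
 (d,D(343,572),(-170,-195,100),0),(d,D(85,142),(-170,195,100),0),(s,S(684,147),(-170,195,100),0)]
def T(p,L,f):
    L=np.array(L,float).copy()
    if f: L[1]+=p[3]
    c,q=np.cos(p[2]),np.sin(p[2]); return [p[0]+c*L[0]-q*L[1],p[1]+q*L[0]+c*L[1],L[2]]
def res(p): return np.concatenate([proj(c,T(p,L,f))[0]-np.array(o) for c,o,L,f in obs])
best=None
for y in (-.3,0,.3):
    r=least_squares(res,[580,0,y,0],loss='soft_l1',x_scale=[10,10,.1,10])
    if best is None or r.cost<best.cost: best=r
print(best.x,best.cost); print(res(best.x).reshape(-1,2).round(1).tolist())
p=best.x
for n,L,f in [("pinR",(-141,-155,161),0),("pinL",(-141,-40,161),0),("handle",(0,-100,143),1),("tank",(0,-100,8),0)]: print(n,np.round(T(p,L,f),1))
```

```text
plane85 [ 472.2 -425.3]
   tri [ 471.5 -425.6   84.4] 0.1
plane85 [ 468.  -329.2]
   tri [ 465.9 -329.3   83.7] 0.9
plane85 [ 543.5 -343.4]
   tri [ 541.5 -343.7   83.5] 0.6
[array([ 465.2, -329.4]), array([ 540.6, -344. ]), array([ 471.2, -425.8])]
pinR [ 475.9 -145.4  161.4] 1.3
pinL [488.8 -31.7 158.6] 1.2
coverRB [ 708.  -210.5  105.2] 5.3
deckLB [750.9 173.   99.4] 2.8
ledgeFL [489.3 203.4  99.3] 3.1
[ 6.32962548e+02 -9.08648501e+00 -1.21233344e-01  3.89440997e+00] 5.628937422814081
[[0.1, -0.3], [0.1, -0.8], [-0.2, 0.6], [-0.1, -0.4], [0.3, -0.5], [-2.0, 0.5], [2.1, -0.3], [-0.5, -1.8], [0.8, 0.4], [-1.0, -0.7], [0.1, -0.1]]
pinR [ 474.3 -145.9  161. ]
pinL [488.2 -31.7 161. ]
handle [ 621.3 -104.5  143. ]
tank [ 620.9 -108.4    8. ]
```

The hubs triangulate at 84 mm high, against the 85 mm expected, and the washer fits to within about 2 px. Next: the mallet, the bystanders and the look-alikes.

Run:
```python
from h import *
s=load("s1");d=load("d1")
def S(x,y,x0=190,y0=165,k=5): return ((x+.5)/k-.5+x0,(y+.5)/k-.5+y0)
print("bottle",plane(s,*S(164,205,110,160,6),200), plane(d,*S(583,8,260,240,4),200))
for x,y in [(309,66),(172,97),(93,264),(151,177)]: print("fake",plane(s,*S(x,y,110,160,6),85)[:2].round())
for x,y in [(144,413),(422,397),(316,517),(553,323)]: print("fake d",plane(d,*S(x,y,260,240,4),85)[:2].round())
C=lambda x,y,z: plane(s,*S(x,y,290,165,6),z).round(1)
print("mallet top",C(436,200,76),"handle end top",C(386,80,53),"near head top",C(412,172,53))
print("mat",[C(*q,4)[:2] for q in [(297,152),(558,186),(576,360),(295,325)]])
print("jar",C(597,415,80)); print("valve boss",C(156,140,155), "lever tip", plane(s,*S(485,90),144))
crop("d1","d1c",130,110,240,180,7)
crop("d1","d1d",200,250,290,330,7)
```

```text
bottle [ 655.33223256 -429.41143819  200.        ] [ 650.83117748 -429.87508649  200.        ]
fake [ 360. -445.]
fake [ 401. -528.]
fake [ 574. -523.]
fake [ 487. -514.]
fake d [ 359. -444.]
fake d [ 484. -514.]
fake d [ 399. -528.]
fake d [ 572. -523.]
mallet top [472.4 344.3  76. ] handle end top [312.9 343.4  53. ] near head top [415.2 343.6  53. ]
mat [array([334.6, 286.6]), array([360.6, 463.9]), array([536.1, 435.6]), array([514. , 261.8])]
jar [663.3 399.6  80. ]
valve boss [526.8 155.3 155. ] lever tip [487.83612648  55.81305544 144.        ]
```

View pics/d1c.png

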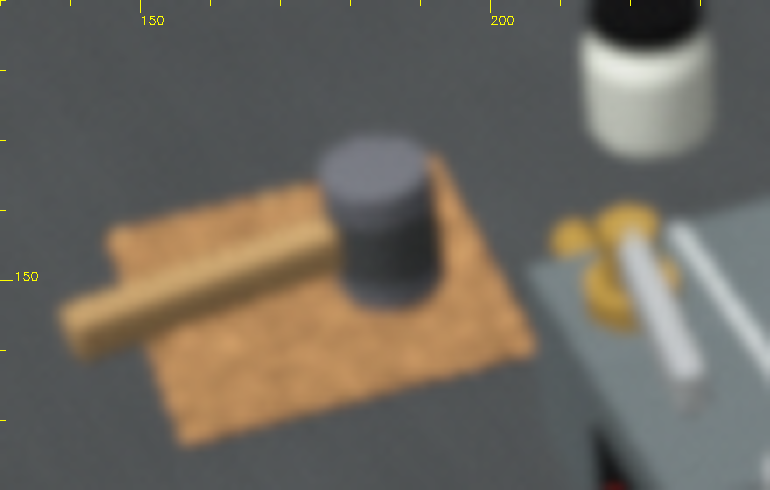

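```bash
python3 -m pendant '[{"dx":2.5,"dy":-4,"rz":0.1},{"dx":5,"dy":-8,"rz":0.19},{"dx":7.5,"dy":-12,"rz":0.19},{"dx":10,"dy":-16,"rz":0.19},{"dx":12.5,"dy":-20,"rz":0.19}]'
python3 -m pendant '[{"dx":2.5,"dy":-4},{"dx":5,"dy":-8},{"dx":7.5,"dy":-12},{"dx":10,"dy":-16},{"dx":12.5,"dy":-20}]'
python3 -m pendant '[{"dx":2.5,"dy":-4},{"dx":5,"dy":-8},{"dx":7.5,"dy":-12},{"dx":10,"dy":-16},{"dx":12.5,"dy":-20}]'
python3 -c "
from cell import bot
print(bot.get_state())"
```

```text
{'t': 0.25, 'joints': array([ 1.54508120e+00,  3.59026488e-01,  1.15435514e-02, -1.17752254e-04,
       -1.22412328e+00, -2.88088750e-01]), 'qd': array([ 1.85120545e-04, -7.04216544e-04,  1.14145076e-03, -1.51382604e-05,
        1.56189421e-03,  2.37999636e-03]), 'effort': array([-6.60601745e-04, -5.82077622e+01,  2.92838860e+01,  6.98974863e+00,
        8.47930176e-03, -1.28944625e-04]), 'eef_pos': array([208.33240137, 641.83134799, 248.10870383]), 'orientation': array([ 4.08709255e-04,  9.87712910e-01, -1.56278724e-01, -1.91826033e-06]), 'wrist_force': array([ 0.2651189 , -0.09001019, -0.0010467 ]), 'moment': array([-0.00492095,  0.04533599, -0.01895658]), 'gripper_width': 87.51803201947308}validation failed for argument at $[0]...
validation failed for argument at $[0]...
validation failed for argument at $[0]...
```

```bash
python3 -m pendant --help | head -30; python3 -m pendant '[{"dx":2.5,"dy":-4,"dz":0,"rx":0,"ry":0,"rz":0.1,"hand":0},{"dx":5,"dy":-8,"dz":0,"rx":0,"ry":0,"rz":0.19,"hand":0},{"dx":7.5,"dy":-12,"dz":0,"rx":0,"ry":0,"rz":0.19,"hand":0},{"dx":10,"dy":-16,"dz":0,"rx":0,"ry":0,"rz":0.19,"hand":0},{"dx":12.5,"dy":-20,"dz":0,"rx":0,"ry":0,"rz":0.19,"hand":0}]'
```

```text
t: 0.75
eef_pos: [334.0, 440.3, 248.6]
orientation: [-0.0, 0.998, -0.062, 0.0]
wrist_force: [1.0, 0.1, -0.6]
gripper_width: 87.3invalid input: not JSON, or not a number
```

```bash
python3 -m pendant '[{"dx":2.4,"dy":-4.3,"dz":0,"rx":0,"ry":0,"rz":0,"hand":0},{"dx":4.8,"dy":-8.6,"dz":0,"rx":0,"ry":0,"rz":0,"hand":0},{"dx":7.2,"dy":-12.9,"dz":0,"rx":0,"ry":0,"rz":0,"hand":0},{"dx":9.6,"dy":-17.2,"dz":0,"rx":0,"ry":0,"rz":0,"hand":0},{"dx":12,"dy":-21.5,"dz":0,"rx":0,"ry":0,"rz":0,"hand":0}]'
python3 -m pendant '[{"dx":2.4,"dy":-4.3,"dz":0,"rx":0,"ry":0,"rz":0,"hand":0},{"dx":4.8,"dy":-8.6,"dz":0,"rx":0,"ry":0,"rz":0,"hand":0},{"dx":7.2,"dy":-12.9,"dz":0,"rx":0,"ry":0,"rz":0,"hand":0},{"dx":9.6,"dy":-17.2,"dz":0,"rx":0,"ry":0,"rz":0,"hand":0},{"dx":9.6,"dy":-17.2,"dz":0,"rx":0,"ry":0,"rz":0,"hand":0}]'
python3 - <<'E'
from h import *
print(bot.get_state()["joints"].round(2),bot.get_state()["eef_pos"])
c=cap("wrist","w1"); print(proj(c,[[621.3,-104.5,143],[474.3,-146,161],[488,-32,161]]).round())
E
```

```text
t: 1.25
eef_pos: [453.9, 225.2, 248.9]
orientation: [-0.0, 0.998, -0.062, 0.0]
wrist_force: [1.9, -0.3, -0.2]
gripper_width: 87.6
t: 1.75
eef_pos: [551.0, 50.4, 248.1]
orientation: [0.001, 0.998, -0.065, -0.0]
wrist_force: [0.4, -0.4, -1.7]
gripper_width: 87.5
[ 0.45  0.16 -0.26  0.   -1.15  1.  ] [550.96146933  50.41755108 248.09918206]
[[422.  94.]
 [467. 248.]
 [348. 250.]]
```

View pics/w1.png

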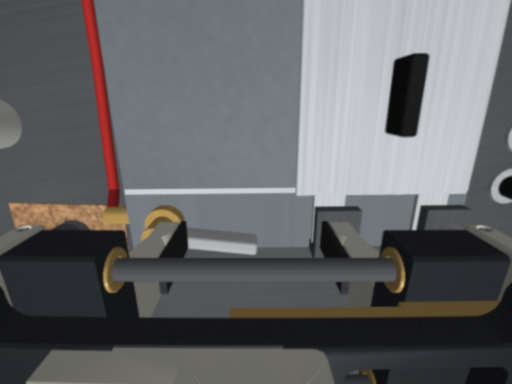

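```bash
python3 -m pendant '[{"dx":2.3,"dy":-4.3,"dz":0,"rx":0,"ry":0,"rz":0,"hand":0},{"dx":4.6,"dy":-8.6,"dz":0,"rx":0,"ry":0,"rz":0,"hand":0},{"dx":7,"dy":-12.9,"dz":-1,"rx":0,"ry":0,"rz":0,"hand":0},{"dx":7,"dy":-15.3,"dz":-3,"rx":0,"ry":0,"rz":0,"hand":0},{"dx":7,"dy":-15.3,"dz":-3,"rx":0,"ry":0,"rz":0,"hand":0}]'
python3 - <<'E'
from h import *
c=cap("wrist","w2"); print(proj(c,[[621.3,-104.5,143],[474.3,-146,161],[488,-32,161]]).round())
E
```

```text
t: 2.3
eef_pos: [617.8, -99.6, 215.0]
orientation: [0.0, 0.998, -0.063, -0.003]
wrist_force: [-0.6, 1.0, 0.4]
gripper_width: 87.7
[[259. 200.]
 [322. 347.]
 [200. 348.]]
```

View pics/w2.png

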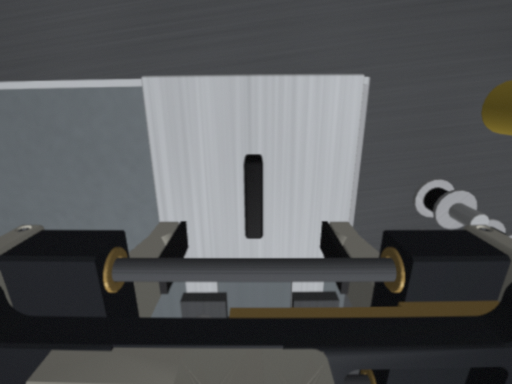

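```bash
python3 -m pendant '[{"dx":0,"dy":0,"dz":-4,"rx":0,"ry":0,"rz":0,"hand":0.2},{"dx":0,"dy":0,"dz":-8,"rx":0,"ry":0,"rz":0,"hand":0.3},{"dx":0,"dy":0,"dz":-8.4,"rx":0,"ry":0,"rz":0,"hand":0.9},{"dx":0,"dy":0,"dz":-8.4,"rx":0,"ry":0,"rz":0,"hand":0.9},{"dx":0,"dy":0,"dz":-8.4,"rx":0,"ry":0,"rz":0,"hand":0.9}]'
python3 -m pendant '[{"dx":0,"dy":0,"dz":0,"rx":0,"ry":0,"rz":0,"hand":0.9},{"dx":0,"dy":0,"dz":0,"rx":0,"ry":0,"rz":0,"hand":0.9},{"dx":0,"dy":0,"dz":0,"rx":0,"ry":0,"rz":0,"hand":0.9}]'
```

```text
t: 2.85
eef_pos: [620.4, -97.1, 136.7]
orientation: [-0.0, 0.998, -0.061, 0.001]
wrist_force: [-0.4, 0.4, -0.6]
gripper_width: 53.0
t: 3.15
eef_pos: [619.6, -97.9, 135.4]
orientation: [-0.0, 0.998, -0.062, 0.001]
wrist_force: [-0.6, 0.1, -0.5]
gripper_width: 28.9
```

```bash
python3 -m pendant '[{"dx":0,"dy":-0.4,"dz":0,"rx":0,"ry":0,"rz":0,"hand":0.9},{"dx":0,"dy":-0.4,"dz":0,"rx":0,"ry":0,"rz":0,"hand":0.9},{"dx":0,"dy":-0.4,"dz":0,"rx":0,"ry":0,"rz":0,"hand":0.9}]'
```

```text
t: 3.45
eef_pos: [619.5, -102.3, 134.9]
orientation: [0.0, 0.998, -0.062, 0.0]
wrist_force: [-0.4, -1.1, 2.5]
gripper_width: 15.6
```

```bash
python3 -m pendant '[{"dx":0.36,"dy":3,"dz":0,"rx":0,"ry":0,"rz":0,"hand":0.9},{"dx":0.73,"dy":6,"dz":0,"rx":0,"ry":0,"rz":0,"hand":0.9},{"dx":1.09,"dy":9,"dz":0,"rx":0,"ry":0,"rz":0,"hand":0.9},{"dx":1.46,"dy":12,"dz":0,"rx":0,"ry":0,"rz":0,"hand":0.9}]'
python3 -m pendant '[{"dx":0.24,"dy":2,"dz":0,"rx":0,"ry":0,"rz":0,"hand":0.9},{"dx":0.49,"dy":4,"dz":0,"rx":0,"ry":0,"rz":0,"hand":0.9},{"dx":0.76,"dy":6.3,"dz":0,"rx":0,"ry":0,"rz":0,"hand":0.9},{"dx":0.76,"dy":6.3,"dz":0,"rx":0,"ry":0,"rz":0,"hand":0.9}]'
```

```text
t: 3.85
eef_pos: [633.8, 18.1, 134.9]
orientation: [0.001, 0.998, -0.062, -0.0]
wrist_force: [0.0, -4.4, 0.9]
gripper_width: 15.5
t: 4.25
eef_pos: [641.5, 82.9, 134.9]
orientation: [0.0, 0.998, -0.061, -0.0]
wrist_force: [-4.0, 1.9, 6.1]
gripper_width: 16.0
```

```bash
python3 -m pendant '[{"dx":0.04,"dy":0.3,"dz":0,"rx":0,"ry":0,"rz":0,"hand":0.9},{"dx":0.04,"dy":0.3,"dz":0,"rx":0,"ry":0,"rz":0,"hand":0.9}]'
python3 -m pendant '[{"dx":0,"dy":0,"dz":0,"rx":0,"ry":0,"rz":0,"hand":0.4},{"dx":0,"dy":0,"dz":0,"rx":0,"ry":0,"rz":0,"hand":0.4},{"dx":0,"dy":0,"dz":5,"rx":0,"ry":0,"rz":0,"hand":0.4},{"dx":0,"dy":-5,"dz":8,"rx":0,"ry":0,"rz":0,"hand":0.4},{"dx":-2,"dy":-10,"dz":8,"rx":0,"ry":0,"rz":0,"hand":0.4}]'
python3 - <<'E'
from h import *
cap("scene","s2");cap("side","d2")
crop("s2","s2b",110,165,350,265,3)
crop("d2","d2b",190,120,350,320,3)
E
```

```text
t: 4.45
eef_pos: [641.6, 83.7, 134.8]
orientation: [0.0, 0.998, -0.062, -0.0]
wrist_force: [-3.3, -2.1, 5.5]
gripper_width: 15.5
t: 4.95
eef_pos: [628.7, -5.4, 217.5]
orientation: [-0.001, 0.998, -0.06, 0.003]
wrist_force: [0.4, -0.5, 0.4]
gripper_width: 49.3
```

View pics/s2b.png

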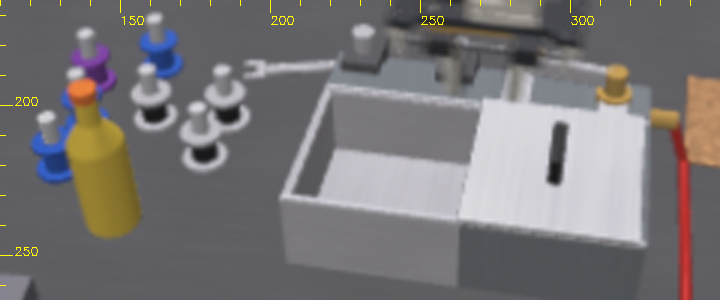

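View pics/d2b.png

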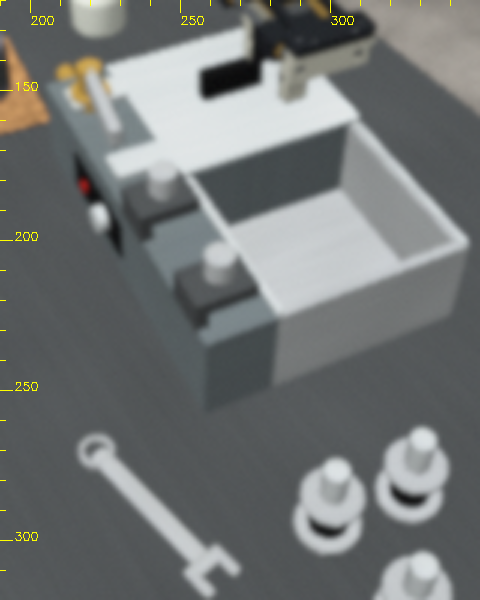

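The cover is open against its stop: its edge is at the tank's left rim and the tank is empty. The hubs haven't moved. I'll go for hub C, near (542,-343), first.

```bash
python3 -m pendant '[{"dx":-1.2,"dy":-4.8,"dz":0,"rx":0,"ry":0,"rz":0,"hand":0.4},{"dx":-2.4,"dy":-9.6,"dz":0,"rx":0,"ry":0,"rz":0,"hand":0.4},{"dx":-3.6,"dy":-14.4,"dz":0,"rx":0,"ry":0,"rz":0,"hand":0.4},{"dx":-4.8,"dy":-19.2,"dz":0,"rx":0,"ry":0,"rz":0,"hand":0.4},{"dx":-6,"dy":-24,"dz":0,"rx":0,"ry":0,"rz":0,"hand":0.4}]'
python3 -m pendant '[{"dx":-1.3,"dy":-4.8,"dz":0,"rx":0,"ry":0,"rz":0,"hand":0.4},{"dx":-2.6,"dy":-9.6,"dz":0,"rx":0,"ry":0,"rz":0,"hand":0.4},{"dx":-2.6,"dy":-9.6,"dz":0,"rx":0,"ry":0,"rz":0,"hand":0.4},{"dx":-2.6,"dy":-9.6,"dz":0,"rx":0,"ry":0,"rz":0,"hand":0.4}]'
python3 - <<'E'
from h import *
c=cap("wrist","w3"); print(proj(c,[[542.5,-343.5,85],[472,-425.5,85],[467,-329,85]]).round())
print(bot.get_state()["joints"].round(2),bot.get_state()["eef_pos"])
E
```

```text
t: 5.55
eef_pos: [564.9, -247.5, 213.6]
orientation: [-0.0, 0.998, -0.062, 0.0]
wrist_force: [1.5, -0.1, 0.9]
gripper_width: 52.3
t: 5.95
eef_pos: [538.8, -343.2, 213.0]
orientation: [-0.0, 0.998, -0.063, -0.0]
wrist_force: [-1.2, 0.0, 1.1]
gripper_width: 52.9
[[254. 182.]
 [336. 234.]
 [249. 248.]]
[-0.26  0.32 -0.12 -0.   -1.13  1.71] [ 539.26408729 -342.14853229  213.16813255]
```

View pics/w3.png

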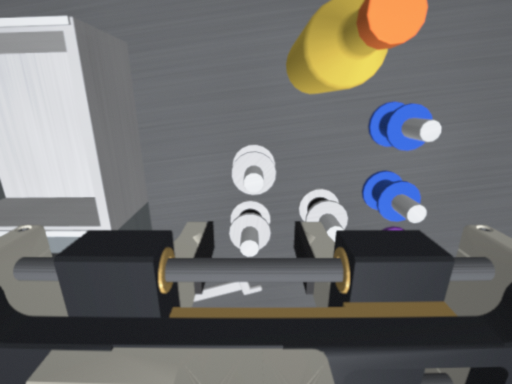

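```bash
python3 -m pendant '[{"dx":0.35,"dy":-0.1,"dz":-5,"rx":0,"ry":0,"rz":0,"hand":0.4},{"dx":0.35,"dy":-0.1,"dz":-10,"rx":0,"ry":0,"rz":0,"hand":0.4},{"dx":0.35,"dy":-0.1,"dz":-13.7,"rx":0,"ry":0,"rz":0,"hand":0.4},{"dx":0.35,"dy":-0.1,"dz":-13.7,"rx":0,"ry":0,"rz":0,"hand":0.9},{"dx":0.35,"dy":-0.1,"dz":-13.7,"rx":0,"ry":0,"rz":0,"hand":0.9}]'
python3 -m pendant '[{"dx":0,"dy":0,"dz":0,"rx":0,"ry":0,"rz":0,"hand":0.9},{"dx":0,"dy":0,"dz":0,"rx":0,"ry":0,"rz":0,"hand":0.9},{"dx":0,"dy":0,"dz":0,"rx":0,"ry":0,"rz":0,"hand":0.9}]'
```

```text
t: 6.5
eef_pos: [543.5, -341.7, 76.7]
orientation: [-0.0, 0.998, -0.061, -0.001]
wrist_force: [0.6, -0.7, 0.3]
gripper_width: 42.1
t: 6.8
eef_pos: [543.6, -342.9, 78.1]
orientation: [0.0, 0.998, -0.062, 0.001]
wrist_force: [0.7, -0.5, 2.3]
gripper_width: 21.3
```

```bash
python3 -m pendant '[{"dx":0,"dy":0,"dz":3,"rx":0,"ry":0,"rz":0,"hand":0.9},{"dx":0,"dy":0,"dz":7,"rx":0,"ry":0,"rz":0,"hand":0.9},{"dx":0,"dy":0,"dz":11,"rx":0,"ry":0,"rz":0,"hand":0.9},{"dx":0,"dy":0,"dz":15,"rx":0,"ry":0,"rz":0,"hand":0.9}]'
python3 -m pendant '[{"dx":1.5,"dy":3.5,"dz":0,"rx":0,"ry":0,"rz":0,"hand":0.9},{"dx":3.1,"dy":7,"dz":0,"rx":0,"ry":0,"rz":0,"hand":0.9},{"dx":4.7,"dy":10.5,"dz":0,"rx":0,"ry":0,"rz":0,"hand":0.9},{"dx":6.3,"dy":14,"dz":0,"rx":0,"ry":0,"rz":0,"hand":0.9},{"dx":7.9,"dy":17.5,"dz":0,"rx":0,"ry":0,"rz":0,"hand":0.9}]'
```

```text
t: 7.2
eef_pos: [542.5, -342.7, 228.7]
orientation: [-0.0, 0.998, -0.062, 0.0]
wrist_force: [1.6, 0.2, -1.7]
gripper_width: 21.3
t: 7.7
eef_pos: [622.0, -166.4, 227.3]
orientation: [-0.0, 0.998, -0.062, 0.0]
wrist_force: [0.9, 0.2, -1.5]
gripper_width: 21.4
```

```bash
python3 -m pendant '[{"dx":1.5,"dy":3.5,"dz":0,"rx":0,"ry":0,"rz":0,"hand":0.9},{"dx":3,"dy":7,"dz":0,"rx":0,"ry":0,"rz":0,"hand":0.9},{"dx":4.3,"dy":9.5,"dz":0,"rx":0,"ry":0,"rz":0,"hand":0.9},{"dx":4.3,"dy":9.5,"dz":0,"rx":0,"ry":0,"rz":0,"hand":0.9},{"dx":4.3,"dy":9.5,"dz":0,"rx":0,"ry":0,"rz":0,"hand":0.9}]'
python3 - <<'E'
from h import *
cap("scene","s3")
crop("s3","s3b",110,165,350,265,3)
E
```

```text
t: 8.2
eef_pos: [664.8, -72.3, 226.7]
orientation: [-0.0, 0.998, -0.061, -0.0]
wrist_force: [-0.6, 1.5, -1.9]
gripper_width: 21.2
```

View pics/s3b.png

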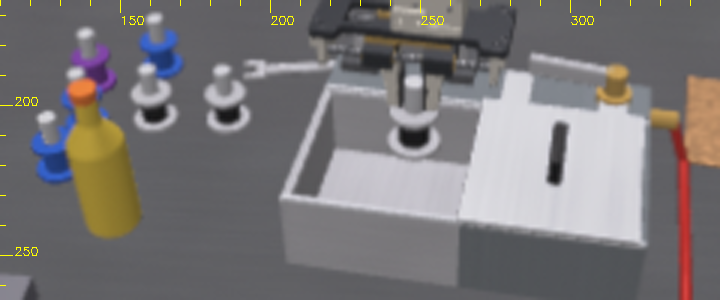

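```bash
python3 -m pendant '[{"dx":0,"dy":0,"dz":-4,"rx":0,"ry":0,"rz":0,"hand":0.9},{"dx":0,"dy":0,"dz":-8,"rx":0,"ry":0,"rz":0,"hand":0.9},{"dx":0,"dy":0,"dz":-12,"rx":0,"ry":0,"rz":0,"hand":0.9},{"dx":0,"dy":0,"dz":-13.9,"rx":0,"ry":0,"rz":0,"hand":0.9},{"dx":0,"dy":0,"dz":-13.9,"rx":0,"ry":0,"rz":0,"hand":0.9}]'
python3 -m pendant '[{"dx":0,"dy":0,"dz":-0.1,"rx":0,"ry":0,"rz":0,"hand":0.9},{"dx":0,"dy":0,"dz":-0.2,"rx":0,"ry":0,"rz":0,"hand":0.9},{"dx":0,"dy":0,"dz":-0.2,"rx":0,"ry":0,"rz":0,"hand":0.9}]'
```

```text
t: 8.75
eef_pos: [663.3, -74.6, 85.7]
orientation: [0.001, 0.998, -0.063, -0.002]
wrist_force: [-0.1, 0.4, -0.8]
gripper_width: 21.1
t: 9.05
eef_pos: [665.1, -73.2, 86.5]
orientation: [-0.0, 0.998, -0.062, 0.0]
wrist_force: [0.5, -0.0, -1.5]
gripper_width: 21.3
```

```bash
python3 -m pendant '[{"dx":0,"dy":0,"dz":-0.1,"rx":0,"ry":0,"rz":0,"hand":0.9},{"dx":0,"dy":0,"dz":-0.2,"rx":0,"ry":0,"rz":0,"hand":0.9},{"dx":0,"dy":0,"dz":-0.2,"rx":0,"ry":0,"rz":0,"hand":0.9}]'
```

```text
t: 9.35
eef_pos: [664.9, -72.9, 83.8]
orientation: [-0.0, 0.998, -0.062, 0.0]
wrist_force: [-0.0, 0.1, -1.7]
gripper_width: 21.5
```

```bash
python3 -m pendant '[{"dx":0,"dy":0,"dz":-0.1,"rx":0,"ry":0,"rz":0,"hand":0.9},{"dx":0,"dy":0,"dz":-0.2,"rx":0,"ry":0,"rz":0,"hand":0.9},{"dx":0,"dy":0,"dz":-0.2,"rx":0,"ry":0,"rz":0,"hand":0.9}]'
```

```text
t: 9.65
eef_pos: [665.4, -72.8, 83.4]
orientation: [0.0, 0.998, -0.062, 0.001]
wrist_force: [-2.9, 1.4, 8.7]
gripper_width: 21.4
```

Contact: +8.7 N. Release and retreat.

```bash
python3 -m pendant '[{"dx":0,"dy":0,"dz":0,"rx":0,"ry":0,"rz":0,"hand":0.55},{"dx":0,"dy":0,"dz":0,"rx":0,"ry":0,"rz":0,"hand":0.55},{"dx":0,"dy":0,"dz":4,"rx":0,"ry":0,"rz":0,"hand":0.55},{"dx":0,"dy":0,"dz":9,"rx":0,"ry":0,"rz":0,"hand":0.4},{"dx":-1,"dy":-2,"dz":14,"rx":0,"ry":0,"rz":0,"hand":0.4}]'
python3 -m pendant '[{"dx":-3.5,"dy":-3.5,"dz":0,"rx":0,"ry":0,"rz":0,"hand":0.4},{"dx":-7,"dy":-7,"dz":0,"rx":0,"ry":0,"rz":0,"hand":0.4},{"dx":-10,"dy":-10.5,"dz":0,"rx":0,"ry":0,"rz":0,"hand":0.4},{"dx":-13,"dy":-14,"dz":0,"rx":0,"ry":0,"rz":0,"hand":0.4},{"dx":-15,"dy":-17.5,"dz":0,"rx":0,"ry":0,"rz":0,"hand":0.4}]'
python3 - <<'E'
from h import *
cap("scene","s4");cap("side","d4")
crop("s4","s4b",110,165,350,265,3)
print(bot.get_state()["eef_pos"])
E
```

```text
t: 10.15
eef_pos: [656.6, -90.1, 218.9]
orientation: [0.0, 0.998, -0.061, 0.0]
wrist_force: [1.3, -0.4, -0.9]
gripper_width: 49.6
t: 10.65
eef_pos: [503.9, -267.2, 217.8]
orientation: [-0.0, 0.998, -0.062, 0.0]
wrist_force: [0.6, -0.2, -0.1]
gripper_width: 52.5
[ 503.31065178 -269.17026884  217.73955145]
```

View pics/s4b.png

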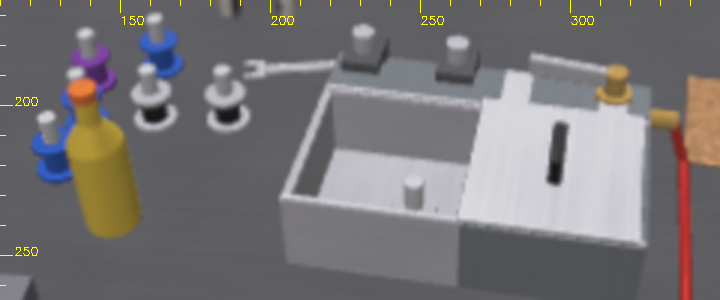

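View pics/d4.png

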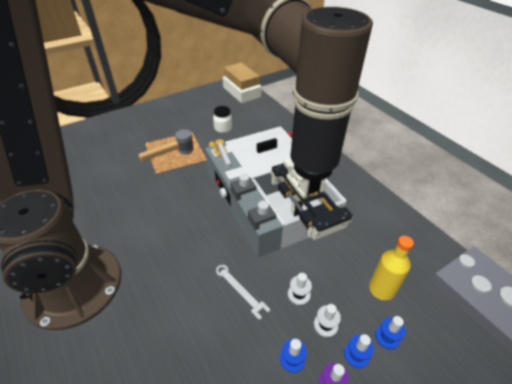

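```bash
python3 -m pendant '[{"dx":-1.8,"dy":-3,"dz":0,"rx":0,"ry":0,"rz":0,"hand":0.4},{"dx":-3.6,"dy":-6,"dz":0,"rx":0,"ry":0,"rz":0,"hand":0.4},{"dx":-3.6,"dy":-6,"dz":-3,"rx":0,"ry":0,"rz":0,"hand":0.4},{"dx":-3.6,"dy":-6,"dz":-3,"rx":0,"ry":0,"rz":0,"hand":0.4}]'
python3 - <<'E'
from h import *
c=cap("wrist","w5"); print(proj(c,[[472,-425.5,85],[467,-329,85]]).round())
print(bot.get_state()["eef_pos"])
crop("w5","w5b",150,100,400,300,3)
E
```

```text
t: 11.15
eef_pos: [467.7, -325.7, 184.2]
orientation: [-0.001, 0.998, -0.063, -0.003]
wrist_force: [-1.5, -0.2, -0.8]
gripper_width: 52.7
[[362. 177.]
 [258. 194.]]
[ 468.82717596 -325.79568441  186.00861465]
```

View pics/w5b.png

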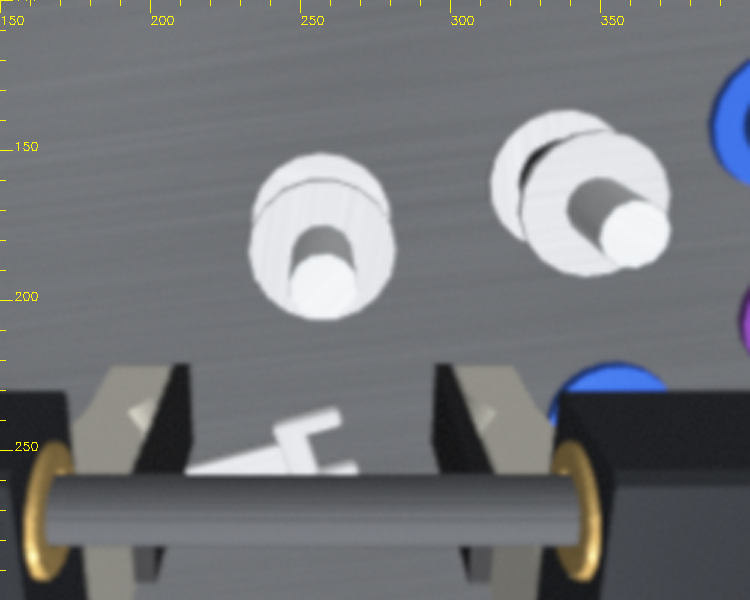

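```bash
python3 -m pendant '[{"dx":-0.1,"dy":-0.2,"dz":-5,"rx":0,"ry":0,"rz":0,"hand":0.4},{"dx":-0.1,"dy":-0.2,"dz":-9,"rx":0,"ry":0,"rz":0,"hand":0.4},{"dx":-0.1,"dy":-0.2,"dz":-11,"rx":0,"ry":0,"rz":0,"hand":0.5},{"dx":-0.1,"dy":-0.2,"dz":-11,"rx":0,"ry":0,"rz":0,"hand":0.9},{"dx":-0.1,"dy":-0.2,"dz":-11,"rx":0,"ry":0,"rz":0,"hand":0.9}]'
python3 -m pendant '[{"dx":0,"dy":0,"dz":0,"rx":0,"ry":0,"rz":0,"hand":0.9},{"dx":0,"dy":0,"dz":0,"rx":0,"ry":0,"rz":0,"hand":0.9},{"dx":0,"dy":0,"dz":0,"rx":0,"ry":0,"rz":0,"hand":0.9}]'
```

```text
t: 11.7
eef_pos: [470.2, -328.1, 78.6]
orientation: [0.0, 0.998, -0.061, 0.0]
wrist_force: [-0.0, 0.2, 0.8]
gripper_width: 34.2
t: 12.0
eef_pos: [470.2, -328.6, 79.3]
orientation: [0.001, 0.998, -0.062, 0.002]
wrist_force: [-0.1, -0.3, 5.7]
gripper_width: 21.1
```

```bash
python3 -m pendant '[{"dx":0,"dy":0,"dz":3,"rx":0,"ry":0,"rz":0,"hand":0.9},{"dx":0,"dy":0,"dz":7,"rx":0,"ry":0,"rz":0,"hand":0.9},{"dx":0,"dy":0,"dz":11,"rx":0,"ry":0,"rz":0,"hand":0.9},{"dx":0,"dy":0,"dz":15,"rx":0,"ry":0,"rz":0,"hand":0.9}]'
python3 -m pendant '[{"dx":2.8,"dy":2.6,"dz":0,"rx":0,"ry":0,"rz":0,"hand":0.9},{"dx":5.6,"dy":5.2,"dz":0,"rx":0,"ry":0,"rz":0,"hand":0.9},{"dx":8.4,"dy":7.8,"dz":0,"rx":0,"ry":0,"rz":0,"hand":0.9},{"dx":11.2,"dy":10.4,"dz":0,"rx":0,"ry":0,"rz":0,"hand":0.9},{"dx":14,"dy":13,"dz":0,"rx":0,"ry":0,"rz":0,"hand":0.9}]'
python3 -m pendant '[{"dx":2.5,"dy":2.4,"dz":0,"rx":0,"ry":0,"rz":0,"hand":0.9},{"dx":4.6,"dy":4.4,"dz":0,"rx":0,"ry":0,"rz":0,"hand":0.9},{"dx":4.6,"dy":4.4,"dz":0,"rx":0,"ry":0,"rz":0,"hand":0.9},{"dx":4.6,"dy":4.4,"dz":0,"rx":0,"ry":0,"rz":0,"hand":0.9}]'
```

```text
t: 12.4
eef_pos: [468.3, -328.0, 229.3]
orientation: [-0.0, 0.998, -0.062, -0.0]
wrist_force: [0.7, -0.2, -1.9]
gripper_width: 21.1
t: 12.9
eef_pos: [609.4, -197.0, 227.8]
orientation: [-0.0, 0.998, -0.062, 0.0]
wrist_force: [1.1, -0.6, -1.6]
gripper_width: 21.3
t: 13.3
eef_pos: [654.6, -153.6, 227.0]
orientation: [-0.0, 0.998, -0.061, -0.001]
wrist_force: [-0.8, 0.5, -1.7]
gripper_width: 21.5
```

```bash
python3 -m pendant '[{"dx":0,"dy":0,"dz":-4,"rx":0,"ry":0,"rz":0,"hand":0.9},{"dx":0,"dy":0,"dz":-8,"rx":0,"ry":0,"rz":0,"hand":0.9},{"dx":0,"dy":0,"dz":-12,"rx":0,"ry":0,"rz":0,"hand":0.9},{"dx":0,"dy":0,"dz":-13.8,"rx":0,"ry":0,"rz":0,"hand":0.9},{"dx":0,"dy":0,"dz":-14.1,"rx":0,"ry":0,"rz":0,"hand":0.9}]'
python3 -m pendant '[{"dx":0,"dy":0,"dz":-0.1,"rx":0,"ry":0,"rz":0,"hand":0.9},{"dx":0,"dy":0,"dz":-0.2,"rx":0,"ry":0,"rz":0,"hand":0.9},{"dx":0,"dy":0,"dz":-0.2,"rx":0,"ry":0,"rz":0,"hand":0.9}]'
```

```text
t: 13.8
eef_pos: [653.1, -155.4, 85.1]
orientation: [0.0, 0.998, -0.062, -0.001]
wrist_force: [1.2, -0.0, -0.6]
gripper_width: 21.4
t: 14.1
eef_pos: [654.8, -154.6, 85.1]
orientation: [-0.0, 0.998, -0.062, 0.0]
wrist_force: [0.1, -0.6, -0.6]
gripper_width: 21.4
```

```bash
python3 -m pendant '[{"dx":0,"dy":0,"dz":-0.1,"rx":0,"ry":0,"rz":0,"hand":0.9},{"dx":0,"dy":0,"dz":-0.1,"rx":0,"ry":0,"rz":0,"hand":0.9}]'
```

```text
t: 14.3
eef_pos: [655.2, -154.5, 85.0]
orientation: [0.0, 0.998, -0.062, 0.001]
wrist_force: [-2.4, -0.7, 4.9]
gripper_width: 21.2
```

```bash
python3 -m pendant '[{"dx":0,"dy":0,"dz":0,"rx":0,"ry":0,"rz":0,"hand":0.55},{"dx":0,"dy":0,"dz":0,"rx":0,"ry":0,"rz":0,"hand":0.55},{"dx":0,"dy":0,"dz":4,"rx":0,"ry":0,"rz":0,"hand":0.55},{"dx":0,"dy":0,"dz":9,"rx":0,"ry":0,"rz":0,"hand":0.4},{"dx":-1,"dy":-1,"dz":14,"rx":0,"ry":0,"rz":0,"hand":0.4}]'
python3 -m pendant '[{"dx":-3,"dy":-3.5,"dz":0,"rx":0,"ry":0,"rz":0,"hand":0.4},{"dx":-6,"dy":-7,"dz":0,"rx":0,"ry":0,"rz":0,"hand":0.4},{"dx":-9,"dy":-10.5,"dz":0,"rx":0,"ry":0,"rz":0,"hand":0.4},{"dx":-12,"dy":-14,"dz":0,"rx":0,"ry":0,"rz":0,"hand":0.4},{"dx":-15,"dy":-17.5,"dz":0,"rx":0,"ry":0,"rz":0,"hand":0.4}]'
python3 - <<'E'
from h import *
cap("scene","s6");cap("side","d6")
crop("s6","s6b",110,165,350,265,3)
print(bot.get_state()["eef_pos"])
E
```

```text
t: 14.8
eef_pos: [645.7, -163.1, 222.8]
orientation: [0.0, 0.998, -0.061, -0.0]
wrist_force: [1.2, -1.5, 0.4]
gripper_width: 49.4
t: 15.3
eef_pos: [494.0, -339.8, 221.9]
orientation: [0.0, 0.998, -0.062, 0.0]
wrist_force: [1.3, -0.5, 0.6]
gripper_width: 52.5
[ 491.95417535 -341.76417673  221.92783113]
```

View pics/s6b.png

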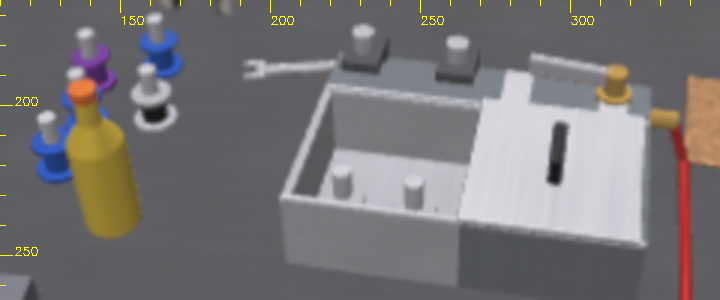

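```bash
python3 -m pendant '[{"dx":-1,"dy":-4.2,"dz":0,"rx":0,"ry":0,"rz":0,"hand":0.4},{"dx":-2,"dy":-8.4,"dz":0,"rx":0,"ry":0,"rz":0,"hand":0.4},{"dx":-2,"dy":-8.4,"dz":-3,"rx":0,"ry":0,"rz":0,"hand":0.4},{"dx":-2,"dy":-8.4,"dz":-3,"rx":0,"ry":0,"rz":0,"hand":0.4},{"dx":-2,"dy":-8.4,"dz":-3,"rx":0,"ry":0,"rz":0,"hand":0.4}]'
python3 - <<'E'
from h import *
c=cap("wrist","w7"); print(proj(c,[[472,-425.5,85]]).round())
print(bot.get_state()["eef_pos"],bot.get_state()["joints"].round(2))
crop("w7","w7b",150,100,400,300,3)
E
```

```text
t: 15.9
eef_pos: [475.2, -422.4, 191.3]
orientation: [-0.0, 0.998, -0.062, -0.001]
wrist_force: [-0.0, 0.7, 0.4]
gripper_width: 52.1
[[257. 194.]]
[ 475.81130564 -422.44621971  192.33639492] [-0.42  0.33 -0.16  0.   -1.08  1.87]
```

View pics/w7b.png

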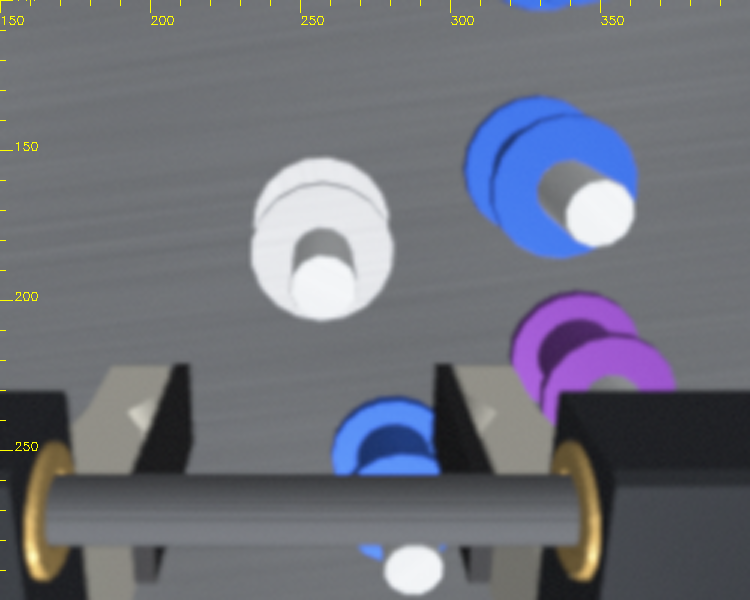

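```bash
python3 -m pendant '[{"dx":-0.3,"dy":-0.2,"dz":-5,"rx":0,"ry":0,"rz":0,"hand":0.4},{"dx":-0.3,"dy":-0.2,"dz":-9,"rx":0,"ry":0,"rz":0,"hand":0.4},{"dx":-0.3,"dy":-0.2,"dz":-11.4,"rx":0,"ry":0,"rz":0,"hand":0.5},{"dx":-0.3,"dy":-0.2,"dz":-11.4,"rx":0,"ry":0,"rz":0,"hand":0.9},{"dx":-0.3,"dy":-0.2,"dz":-11.4,"rx":0,"ry":0,"rz":0,"hand":0.9}]'
python3 -m pendant '[{"dx":0,"dy":0,"dz":0,"rx":0,"ry":0,"rz":0,"hand":0.9},{"dx":0,"dy":0,"dz":0,"rx":0,"ry":0,"rz":0,"hand":0.9},{"dx":0,"dy":0,"dz":0,"rx":0,"ry":0,"rz":0,"hand":0.9}]'
```

```text
t: 16.45
eef_pos: [473.6, -424.8, 79.2]
orientation: [0.001, 0.998, -0.061, 0.001]
wrist_force: [0.1, 0.1, 0.3]
gripper_width: 34.2
t: 16.75
eef_pos: [473.8, -425.6, 79.9]
orientation: [0.001, 0.998, -0.062, 0.002]
wrist_force: [1.8, 1.1, 7.2]
gripper_width: 21.3
```

```bash
python3 -m pendant '[{"dx":0,"dy":0,"dz":3,"rx":0,"ry":0,"rz":0,"hand":0.9},{"dx":0,"dy":0,"dz":7,"rx":0,"ry":0,"rz":0,"hand":0.9},{"dx":0,"dy":0,"dz":11,"rx":0,"ry":0,"rz":0,"hand":0.9},{"dx":0,"dy":0,"dz":15,"rx":0,"ry":0,"rz":0,"hand":0.9}]'
python3 -m pendant '[{"dx":1.5,"dy":4,"dz":0,"rx":0,"ry":0,"rz":0,"hand":0.9},{"dx":3,"dy":8,"dz":0,"rx":0,"ry":0,"rz":0,"hand":0.9},{"dx":4.5,"dy":12,"dz":0,"rx":0,"ry":0,"rz":0,"hand":0.9},{"dx":6,"dy":16,"dz":0,"rx":0,"ry":0,"rz":0,"hand":0.9},{"dx":7.5,"dy":20,"dz":0,"rx":0,"ry":0,"rz":0,"hand":0.9}]'
python3 -m pendant '[{"dx":1.2,"dy":4,"dz":0,"rx":0,"ry":0,"rz":0,"hand":0.9},{"dx":2.3,"dy":8,"dz":0,"rx":0,"ry":0,"rz":0,"hand":0.9},{"dx":3.3,"dy":12.2,"dz":0,"rx":0,"ry":0,"rz":0,"hand":0.9},{"dx":3.3,"dy":12.2,"dz":0,"rx":0,"ry":0,"rz":0,"hand":0.9},{"dx":3.3,"dy":12.2,"dz":0,"rx":0,"ry":0,"rz":0,"hand":0.9}]'
```

```text
t: 17.15
eef_pos: [471.7, -424.5, 229.5]
orientation: [-0.0, 0.998, -0.062, 0.0]
wrist_force: [1.4, -0.4, -2.7]
gripper_width: 21.7
t: 17.65
eef_pos: [547.2, -223.1, 228.1]
orientation: [-0.0, 0.998, -0.062, 0.0]
wrist_force: [0.6, 0.3, -2.0]
gripper_width: 21.2
t: 18.15
eef_pos: [580.1, -101.7, 227.8]
orientation: [-0.0, 0.998, -0.061, -0.0]
wrist_force: [-0.3, -0.3, -1.6]
gripper_width: 21.7
```

```bash
python3 -m pendant '[{"dx":0,"dy":0,"dz":-4,"rx":0,"ry":0,"rz":0,"hand":0.9},{"dx":0,"dy":0,"dz":-8,"rx":0,"ry":0,"rz":0,"hand":0.9},{"dx":0,"dy":0,"dz":-12,"rx":0,"ry":0,"rz":0,"hand":0.9},{"dx":0,"dy":0,"dz":-13.8,"rx":0,"ry":0,"rz":0,"hand":0.9},{"dx":0,"dy":0,"dz":-14.1,"rx":0,"ry":0,"rz":0,"hand":0.9}]'
python3 -m pendant '[{"dx":0,"dy":0,"dz":-0.1,"rx":0,"ry":0,"rz":0,"hand":0.9},{"dx":0,"dy":0,"dz":-0.2,"rx":0,"ry":0,"rz":0,"hand":0.9},{"dx":0,"dy":0,"dz":-0.2,"rx":0,"ry":0,"rz":0,"hand":0.9}]'
```

```text
t: 18.65
eef_pos: [578.9, -104.5, 85.3]
orientation: [0.001, 0.998, -0.063, -0.002]
wrist_force: [-5.0, -1.4, 14.5]
gripper_width: 21.4
t: 18.95
eef_pos: [579.9, -104.0, 85.3]
orientation: [0.0, 0.998, -0.062, 0.0]
wrist_force: [-2.7, -2.4, 3.0]
gripper_width: 21.3
```

```bash
python3 -m pendant '[{"dx":0,"dy":0,"dz":0,"rx":0,"ry":0,"rz":0,"hand":0.55},{"dx":0,"dy":0,"dz":0,"rx":0,"ry":0,"rz":0,"hand":0.55},{"dx":0,"dy":0,"dz":4,"rx":0,"ry":0,"rz":0,"hand":0.55},{"dx":0,"dy":0,"dz":9,"rx":0,"ry":0,"rz":0,"hand":0.4},{"dx":0,"dy":0,"dz":14,"rx":0,"ry":0,"rz":0,"hand":0.4}]'
python3 -m pendant '[{"dx":1.2,"dy":4,"dz":0,"rx":0,"ry":0,"rz":0,"hand":0.4},{"dx":2.4,"dy":8,"dz":0,"rx":0,"ry":0,"rz":0,"hand":0.4},{"dx":4,"dy":12,"dz":0,"rx":0,"ry":0,"rz":0,"hand":0.4},{"dx":5,"dy":16,"dz":0,"rx":0,"ry":0,"rz":0,"hand":0.4},{"dx":6,"dy":18.6,"dz":0,"rx":0,"ry":0,"rz":0,"hand":0.4}]'
python3 - <<'E'
from h import *
cap("scene","s8");cap("side","d8"); c=cap("wrist","w8")
crop("s8","s8b",110,165,350,265,3)
print(bot.get_state()["eef_pos"], proj(c,[641.6,83.7,143]))
E
```

```text
t: 19.45
eef_pos: [580.0, -102.8, 226.0]
orientation: [0.0, 0.998, -0.062, -0.0]
wrist_force: [1.9, 0.7, -0.0]
gripper_width: 49.2
t: 19.95
eef_pos: [640.7, 86.0, 224.7]
orientation: [-0.0, 0.998, -0.061, 0.0]
wrist_force: [0.3, -0.6, -0.2]
gripper_width: 52.4
[640.58647561  85.02545345 224.03852277] [[257.10600889 200.6094197 ]]
```

View pics/s8b.png

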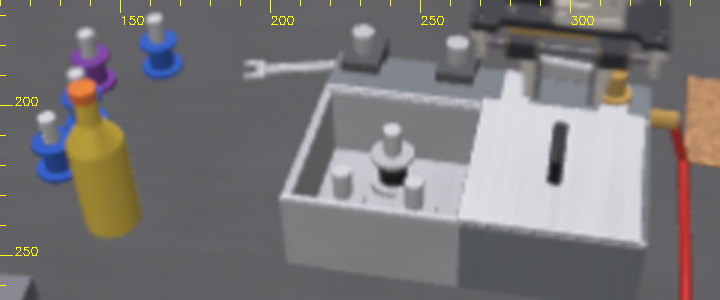

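View pics/d8.png

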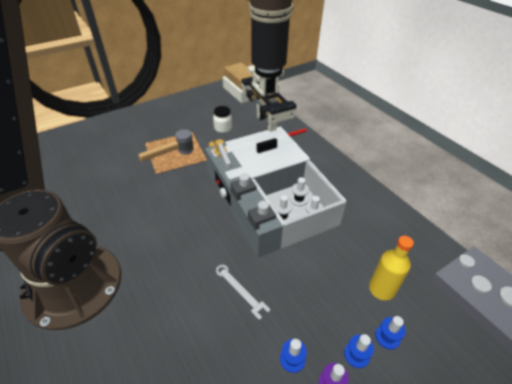

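View pics/w8.png

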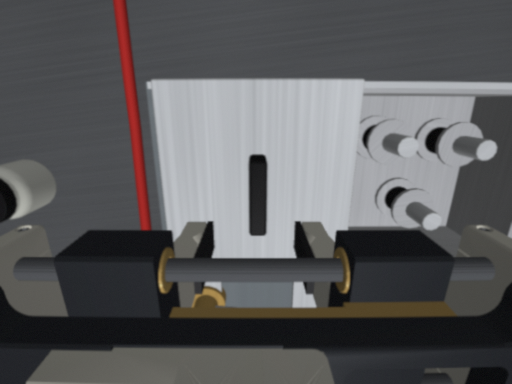

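```bash
python3 -m pendant '[{"dx":0.1,"dy":0,"dz":-4,"rx":0,"ry":0,"rz":0,"hand":0.4},{"dx":0.1,"dy":-0.1,"dz":-8,"rx":0,"ry":0,"rz":0,"hand":0.4},{"dx":0.1,"dy":-0.1,"dz":-9,"rx":0,"ry":0,"rz":0,"hand":0.9},{"dx":0.1,"dy":-0.1,"dz":-9,"rx":0,"ry":0,"rz":0,"hand":0.9},{"dx":0.1,"dy":-0.1,"dz":-9,"rx":0,"ry":0,"rz":0,"hand":0.9}]'
python3 -m pendant '[{"dx":0,"dy":0,"dz":0,"rx":0,"ry":0,"rz":0,"hand":0.9},{"dx":0,"dy":0,"dz":0,"rx":0,"ry":0,"rz":0,"hand":0.9},{"dx":0,"dy":0,"dz":0,"rx":0,"ry":0,"rz":0,"hand":0.9}]'
```

```text
t: 20.6
eef_pos: [641.7, 81.6, 135.6]
orientation: [-0.0, 0.998, -0.062, 0.001]
wrist_force: [0.7, 0.0, 0.5]
gripper_width: 33.8
t: 20.9
eef_pos: [641.7, 82.2, 135.5]
orientation: [-0.0, 0.998, -0.062, 0.001]
wrist_force: [-0.9, -0.3, 2.6]
gripper_width: 15.6
```

```bash
python3 -m pendant '[{"dx":-0.44,"dy":-3.6,"dz":0,"rx":0,"ry":0,"rz":0,"hand":0.9},{"dx":-0.88,"dy":-7.2,"dz":0,"rx":0,"ry":0,"rz":0,"hand":0.9},{"dx":-1.32,"dy":-10.8,"dz":0,"rx":0,"ry":0,"rz":0,"hand":0.9},{"dx":-1.75,"dy":-14.4,"dz":0,"rx":0,"ry":0,"rz":0,"hand":0.9},{"dx":-2.15,"dy":-17.6,"dz":0,"rx":0,"ry":0,"rz":0,"hand":0.9}]'
python3 -m pendant '[{"dx":-0.06,"dy":-0.5,"dz":0,"rx":0,"ry":0,"rz":0,"hand":0.9},{"dx":-0.12,"dy":-1,"dz":0,"rx":0,"ry":0,"rz":0,"hand":0.9},{"dx":-0.15,"dy":-1.2,"dz":0,"rx":0,"ry":0,"rz":0,"hand":0.9},{"dx":-0.15,"dy":-1.2,"dz":0,"rx":0,"ry":0,"rz":0,"hand":0.9}]'
```

```text
t: 21.4
eef_pos: [620.6, -94.6, 135.4]
orientation: [-0.0, 0.998, -0.062, 0.001]
wrist_force: [3.2, 3.5, -0.9]
gripper_width: 15.9
t: 21.8
eef_pos: [619.4, -105.1, 135.5]
orientation: [-0.0, 0.998, -0.061, 0.001]
wrist_force: [3.4, 1.2, 4.8]
gripper_width: 15.6
```

```bash
python3 -m pendant '[{"dx":-0.03,"dy":-0.25,"dz":0,"rx":0,"ry":0,"rz":0,"hand":0.9},{"dx":-0.03,"dy":-0.25,"dz":0,"rx":0,"ry":0,"rz":0,"hand":0.9}]'
python3 -m pendant '[{"dx":-0.03,"dy":-0.25,"dz":0,"rx":0,"ry":0,"rz":0,"hand":0.9},{"dx":-0.03,"dy":-0.25,"dz":0,"rx":0,"ry":0,"rz":0,"hand":0.9}]'
python3 -m pendant '[{"dx":-0.02,"dy":-0.2,"dz":0,"rx":0,"ry":0,"rz":0,"hand":0.9},{"dx":-0.02,"dy":-0.2,"dz":0,"rx":0,"ry":0,"rz":0,"hand":0.9}]'
```

```text
t: 22.0
eef_pos: [619.4, -105.1, 135.4]
orientation: [-0.001, 0.998, -0.061, 0.002]
wrist_force: [2.3, 13.1, 7.3]
gripper_width: 15.8
t: 22.2
eef_pos: [619.4, -105.3, 135.4]
orientation: [-0.003, 0.998, -0.061, 0.002]
wrist_force: [1.4, 25.6, 8.6]
gripper_width: 15.8
t: 22.4
eef_pos: [619.4, -105.4, 135.4]
orientation: [-0.004, 0.998, -0.061, 0.002]
wrist_force: [-0.3, 33.9, 10.9]
gripper_width: 15.7
```

```bash
python3 -m pendant '[{"dx":0.06,"dy":0.55,"dz":0,"rx":0,"ry":0,"rz":0,"hand":0.9},{"dx":0.06,"dy":0.55,"dz":0,"rx":0,"ry":0,"rz":0,"hand":0.5},{"dx":0.06,"dy":0.55,"dz":0,"rx":0,"ry":0,"rz":0,"hand":0.5},{"dx":0.06,"dy":0.55,"dz":4,"rx":0,"ry":0,"rz":0,"hand":0.4},{"dx":0.06,"dy":0.55,"dz":8,"rx":0,"ry":0,"rz":0,"hand":0.4}]'
python3 -m pendant '[{"dx":-3,"dy":3,"dz":2,"rx":0,"ry":0,"rz":0,"hand":0.4},{"dx":-6,"dy":6,"dz":2,"rx":0,"ry":0,"rz":0,"hand":0.4},{"dx":-9,"dy":9,"dz":2,"rx":0,"ry":0,"rz":0,"hand":0.4},{"dx":-12,"dy":12,"dz":2,"rx":0,"ry":0,"rz":0,"hand":0.4},{"dx":-12,"dy":12,"dz":2,"rx":0,"ry":0,"rz":0,"hand":0.4}]'
python3 - <<'E'
from h import *
s=cap("scene","s9");cap("side","d9"); c=cap("wrist","w9")
print(bot.get_state()["eef_pos"], proj(c,[[488.5,-31.7,161],[475,-145.5,161],[527,155,155]]).round())
crop("s9","s9b",110,165,350,265,3)
E
```

```text
t: 22.9
eef_pos: [616.0, -108.1, 213.3]
orientation: [0.001, 0.998, -0.062, -0.003]
wrist_force: [1.2, 0.0, 1.1]
gripper_width: 42.6
t: 23.4
eef_pos: [494.3, 13.8, 234.4]
orientation: [-0.0, 0.998, -0.061, -0.001]
wrist_force: [0.5, 0.2, 0.4]
gripper_width: 52.7
[497.69502688  12.28727129 234.43275294] [[307. 208.]
 [441. 207.]
 [ 84. 188.]]
```

View pics/w9.png

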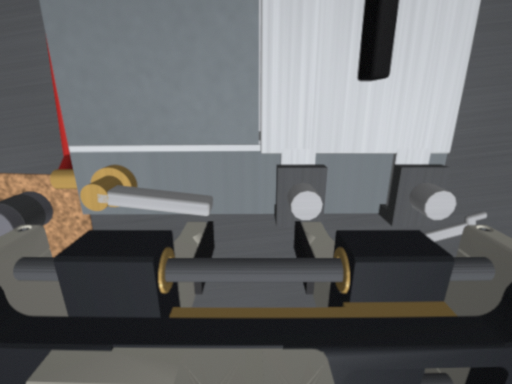

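View pics/s9b.png

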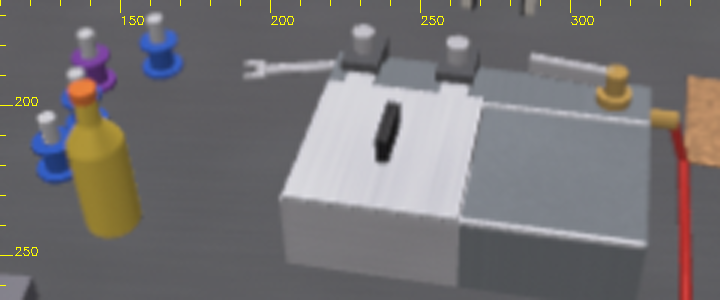

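```bash
python3 -m pendant '[{"dx":-1,"dy":4.5,"dz":0,"rx":0,"ry":0,"rz":0.06,"hand":0.4},{"dx":-2,"dy":9,"dz":0,"rx":0,"ry":0,"rz":0.12,"hand":0.4},{"dx":-3,"dy":13.5,"dz":0,"rx":0,"ry":0,"rz":0.12,"hand":0.4},{"dx":-4,"dy":18,"dz":0,"rx":0,"ry":0,"rz":0.12,"hand":0.4},{"dx":-5,"dy":22,"dz":0,"rx":0,"ry":0,"rz":0.12,"hand":0.4}]'
python3 -m pendant '[{"dx":-1,"dy":4,"dz":0,"rx":0,"ry":0,"rz":0,"hand":0.4},{"dx":-2,"dy":8,"dz":0,"rx":0,"ry":0,"rz":0,"hand":0.4},{"dx":-2.6,"dy":11.2,"dz":-2,"rx":0,"ry":0,"rz":0,"hand":0.4},{"dx":-2.6,"dy":11.2,"dz":-4,"rx":0,"ry":0,"rz":0,"hand":0.4},{"dx":-2.6,"dy":11.2,"dz":-4,"rx":0,"ry":0,"rz":0,"hand":0.4}]'
python3 - <<'E'
from h import *
c=cap("wrist","w10")
print(bot.get_state()["eef_pos"], bot.get_state()["joints"].round(2),proj(c,[[472,344,76],[420,344,53],[312,344,53]]).round())
E
```

```text
t: 24.05
eef_pos: [448.3, 233.7, 234.0]
orientation: [0.001, 1.0, -0.003, -0.0]
wrist_force: [1.2, 0.8, 1.0]
gripper_width: 52.4
t: 24.55
eef_pos: [421.5, 343.4, 190.9]
orientation: [0.003, 1.0, -0.002, -0.002]
wrist_force: [-0.3, -0.9, -0.4]
gripper_width: 52.3
[422.27284038 343.44692577 192.75570141] [ 1.04  0.19 -0.35  0.   -1.03  0.52] [[252. 137.]
 [253. 183.]
 [253. 270.]]
```

View pics/w10.png

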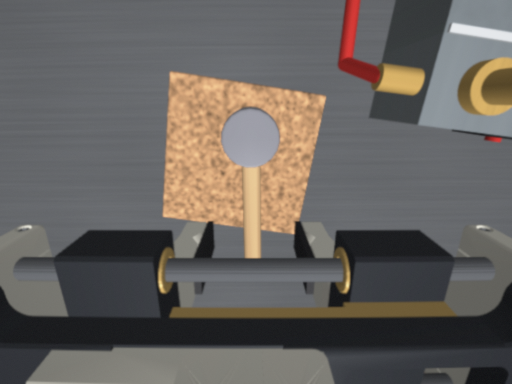

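```bash
python3 -m pendant '[{"dx":-0.2,"dy":0.1,"dz":-5,"rx":0,"ry":0,"rz":0,"hand":0.4},{"dx":-0.2,"dy":0.1,"dz":-10,"rx":0,"ry":0,"rz":0,"hand":0.4},{"dx":-0.2,"dy":0.1,"dz":-14,"rx":0,"ry":0,"rz":0,"hand":0.4},{"dx":-0.2,"dy":0.1,"dz":-15,"rx":0,"ry":0,"rz":0,"hand":0.5},{"dx":-0.2,"dy":0.1,"dz":-15,"rx":0,"ry":0,"rz":0,"hand":0.5}]'
python3 -m pendant '[{"dx":0,"dy":0,"dz":0,"rx":0,"ry":0,"rz":0,"hand":0.5}]'
```

```text
t: 25.1
eef_pos: [420.7, 344.7, 44.3]
orientation: [0.001, 1.0, -0.002, -0.0]
wrist_force: [1.1, 0.4, 0.6]
gripper_width: 45.1
t: 25.2
eef_pos: [421.4, 346.6, 46.6]
orientation: [-0.001, 1.0, -0.002, 0.001]
wrist_force: [0.2, 0.4, -0.4]
gripper_width: 44.1
```

```bash
python3 -m pendant '[{"dx":-0.1,"dy":-0.1,"dz":-0.2,"rx":0,"ry":0,"rz":0,"hand":0.9},{"dx":-0.1,"dy":-0.1,"dz":-0.2,"rx":0,"ry":0,"rz":0,"hand":0.9},{"dx":-0.1,"dy":-0.1,"dz":-0.2,"rx":0,"ry":0,"rz":0,"hand":0.9},{"dx":-0.1,"dy":-0.1,"dz":-0.2,"rx":0,"ry":0,"rz":0,"hand":0.9},{"dx":-0.1,"dy":-0.1,"dz":-0.2,"rx":0,"ry":0,"rz":0,"hand":0.9}]'
python3 -m pendant '[{"dx":0,"dy":0,"dz":0,"rx":0,"ry":0,"rz":0,"hand":1},{"dx":0,"dy":0,"dz":0,"rx":0,"ry":0,"rz":0,"hand":1},{"dx":0,"dy":0,"dz":0.1,"rx":0,"ry":0,"rz":0,"hand":1}]'
```

```text
t: 25.7
eef_pos: [419.2, 345.2, 43.4]
orientation: [-0.0, 1.0, -0.002, 0.0]
wrist_force: [-1.7, 0.1, 6.6]
gripper_width: 19.7
t: 26.0
eef_pos: [419.0, 344.8, 43.7]
orientation: [-0.0, 1.0, -0.002, 0.0]
wrist_force: [0.6, 0.7, -2.8]
gripper_width: 20.2
```

```bash
python3 -m pendant '[{"dx":0,"dy":0,"dz":2,"rx":0,"ry":0,"rz":0,"hand":1},{"dx":0,"dy":0,"dz":6,"rx":0,"ry":0,"rz":0,"hand":1},{"dx":0,"dy":0,"dz":10,"rx":0,"ry":0,"rz":0,"hand":1},{"dx":0,"dy":0,"dz":14,"rx":0,"ry":0,"rz":0,"hand":1},{"dx":0,"dy":0,"dz":18,"rx":0,"ry":0,"rz":0,"hand":1}]'
python3 -m pendant '[{"dx":0.8,"dy":-3,"dz":1,"rx":0,"ry":0,"rz":0,"hand":1},{"dx":1.6,"dy":-7,"dz":2,"rx":0,"ry":0,"rz":0,"hand":1},{"dx":2.4,"dy":-11,"dz":2,"rx":0,"ry":0,"rz":0,"hand":1},{"dx":3.2,"dy":-15,"dz":2,"rx":0,"ry":0,"rz":0,"hand":1},{"dx":4,"dy":-19,"dz":2,"rx":0,"ry":0,"rz":0,"hand":1}]'
python3 - <<'E'
from h import *
s=cap("scene","s11"); c=cap("wrist","w11")
print(bot.get_state()["eef_pos"],bot.get_state()["gripper_width"])
E
```

```text
t: 26.5
eef_pos: [418.3, 344.0, 224.6]
orientation: [0.0, 1.0, -0.002, -0.001]
wrist_force: [0.2, 1.1, -4.1]
gripper_width: 19.7
t: 27.0
eef_pos: [458.3, 152.9, 243.1]
orientation: [0.0, 1.0, -0.002, -0.001]
wrist_force: [1.7, 0.8, -2.7]
gripper_width: 19.7
[458.23574951 150.6452975  242.95592904] 19.814372077958275
```

View pics/w11.png

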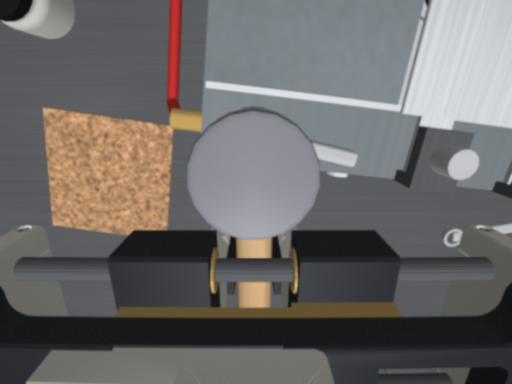

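View pics/s11.png

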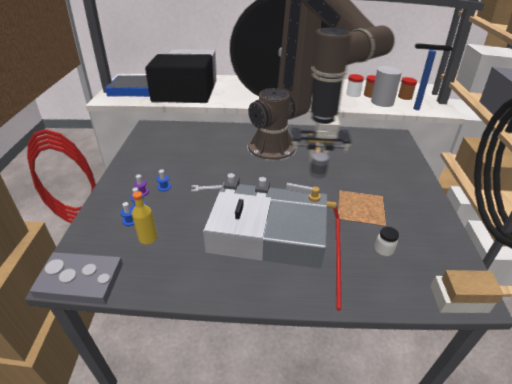

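```bash
python3 -m pendant '[{"dx":0.4,"dy":-4,"dz":0,"rx":0,"ry":0,"rz":0,"hand":1},{"dx":0.8,"dy":-8,"dz":0,"rx":0,"ry":0,"rz":0,"hand":1},{"dx":0.8,"dy":-12,"dz":0,"rx":0,"ry":0,"rz":0,"hand":1},{"dx":0.4,"dy":-16,"dz":0,"rx":0,"ry":0,"rz":0,"hand":1},{"dx":0,"dy":-20,"dz":0,"rx":0,"ry":0,"rz":0,"hand":1}]'
python3 -m pendant '[{"dx":-1,"dy":-3,"dz":0,"rx":0,"ry":0,"rz":0,"hand":1},{"dx":-2,"dy":-6.5,"dz":0,"rx":0,"ry":0,"rz":0,"hand":1},{"dx":-3.6,"dy":-9.6,"dz":0,"rx":0,"ry":0,"rz":0,"hand":1},{"dx":-3.6,"dy":-9.6,"dz":0,"rx":0,"ry":0,"rz":0,"hand":1},{"dx":-3.6,"dy":-9.6,"dz":0,"rx":0,"ry":0,"rz":0,"hand":1}]'
python3 - <<'E'
from h import *
s=cap("scene","s12"); c=cap("wrist","w12"); d=cap("side","d12")
st=bot.get_state();p=st["eef_pos"];print(p,st["joints"].round(2))
hb=p+[53,-.5,-39.5]; ht=hb+[0,0,72]
print("pred head top wrist",proj(c,ht),"side",proj(d,ht),"scene",proj(s,ht),"pin side",proj(d,[475,-145.5,161]))
crop("d12","d12b",190,60,350,250,4)
E
```

```text
t: 27.6
eef_pos: [458.1, -46.6, 243.0]
orientation: [-0.0, 1.0, -0.002, -0.001]
wrist_force: [0.4, -0.4, -2.0]
gripper_width: 19.5
t: 28.1
eef_pos: [422.4, -141.7, 243.1]
orientation: [-0.0, 1.0, -0.003, -0.0]
wrist_force: [0.0, 0.1, -2.6]
gripper_width: 19.7
[ 423.28836171 -140.61873447  243.38873673] [ 0.12 -0.02 -0.47 -0.   -1.12  1.44]
pred head top wrist [[253.48369397 176.44272603]] side [[263.55490691 167.79301853]] scene [[231.20195296 147.23937897]] pin side [[262.92998528 203.62238999]]
```

View pics/d12b.png

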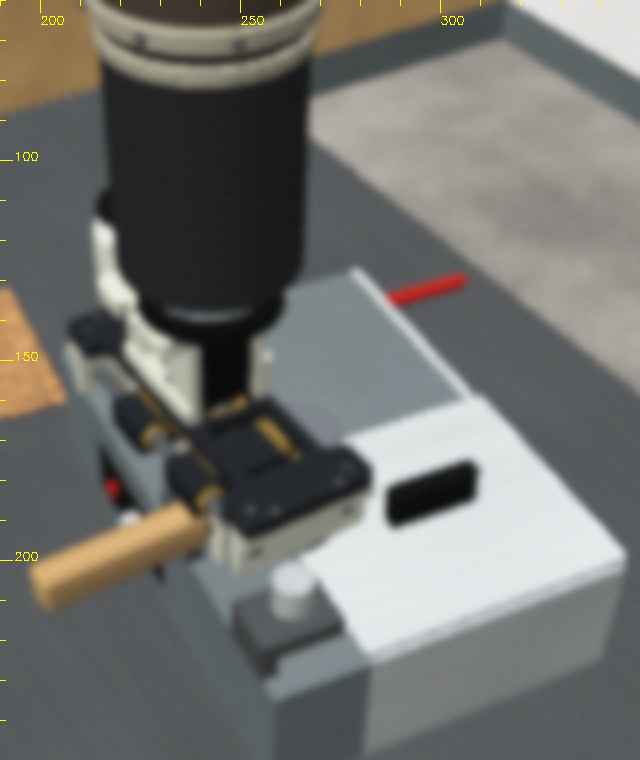

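View pics/w12.png

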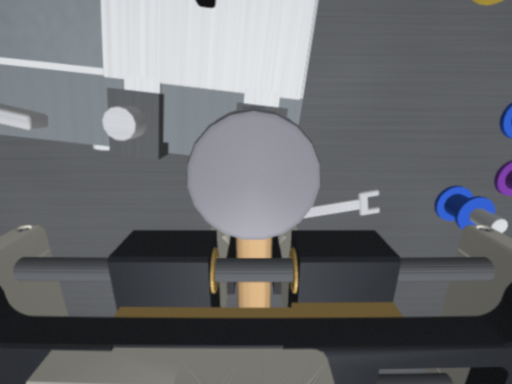

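```bash
python3 -m pendant '[{"dx":0,"dy":-0.4,"dz":0,"rx":0,"ry":0,"rz":0,"hand":1},{"dx":0,"dy":-0.4,"dz":0,"rx":0,"ry":0,"rz":0,"hand":1}]'
python3 -m pendant '[{"dx":0,"dy":0,"dz":-5,"rx":0,"ry":0,"rz":0,"hand":1},{"dx":0,"dy":0,"dz":-6,"rx":0,"ry":0,"rz":0,"hand":1},{"dx":0,"dy":0,"dz":-1,"rx":0,"ry":0,"rz":0,"hand":1},{"dx":0,"dy":0,"dz":0,"rx":0,"ry":0,"rz":0,"hand":1},{"dx":0,"dy":0,"dz":0,"rx":0,"ry":0,"rz":0,"hand":1}]'
python3 - <<'E'
from h import *
s=cap("scene","s13"); c=cap("wrist","w13"); d=cap("side","d13")
st=bot.get_state();print(st["eef_pos"],st["gripper_width"])
crop("d13","d13b",190,100,350,250,4)
E
```

```text
t: 28.45
eef_pos: [423.3, -145.0, 243.5]
orientation: [0.0, 1.0, -0.001, -0.0]
wrist_force: [0.0, 0.4, -3.3]
gripper_width: 19.8
t: 28.95
eef_pos: [424.2, -145.2, 245.9]
orientation: [0.0, 1.0, -0.002, 0.002]
wrist_force: [0.0, -0.3, -2.7]
gripper_width: 19.5
[ 422.16914002 -145.13434962  242.65390355] 19.83432496946416
```

View pics/d13b.png

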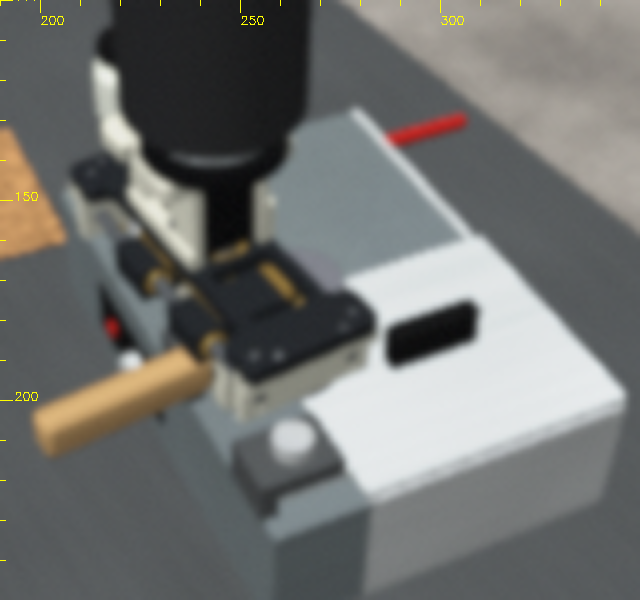

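View pics/w13.png

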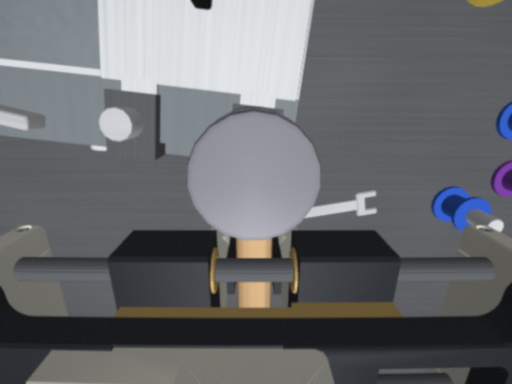

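Run:
```python
from h import *
d=load("d13");s=load("s13")
for z in (161,156,151,146,141,136): print(z,proj(d,[475,-145.5,z]).round(1))
```

```text
161 [[262.9 203.6]]
156 [[262.9 205. ]]
151 [[262.8 206.3]]
146 [[262.8 207.7]]
141 [[262.7 209. ]]
136 [[262.7 210.3]]
```

```bash
python3 -m pendant '[{"dx":0,"dy":0,"dz":-5,"rx":0,"ry":0,"rz":0,"hand":1},{"dx":0,"dy":0,"dz":-7.2,"rx":0,"ry":0,"rz":0,"hand":1},{"dx":0,"dy":0,"dz":-1,"rx":0,"ry":0,"rz":0,"hand":1},{"dx":0,"dy":0,"dz":0,"rx":0,"ry":0,"rz":0,"hand":1},{"dx":0,"dy":0,"dz":0,"rx":0,"ry":0,"rz":0,"hand":1}]'
python3 -m pendant '[{"dx":0,"dy":0,"dz":-5,"rx":0,"ry":0,"rz":0,"hand":1},{"dx":0,"dy":0,"dz":-7.2,"rx":0,"ry":0,"rz":0,"hand":1},{"dx":0,"dy":0,"dz":-1,"rx":0,"ry":0,"rz":0,"hand":1},{"dx":0,"dy":0,"dz":0,"rx":0,"ry":0,"rz":0,"hand":1},{"dx":0,"dy":0,"dz":0,"rx":0,"ry":0,"rz":0,"hand":1}]'
python3 - <<'E'
from h import *
s=cap("scene","s14"); c=cap("wrist","w14"); d=cap("side","d14")
st=bot.get_state();print(st["eef_pos"],st["gripper_width"])
crop("d14","d14b",230,170,310,240,8); crop("w14","w14b",130,80,380,300,3)
E
```

```text
t: 29.6
eef_pos: [424.3, -145.5, 245.6]
orientation: [0.0, 1.0, -0.002, 0.002]
wrist_force: [-0.5, -0.2, -2.7]
gripper_width: 19.7
t: 30.1
eef_pos: [424.0, -145.4, 245.0]
orientation: [0.0, 1.0, -0.002, 0.001]
wrist_force: [0.5, 0.4, -2.9]
gripper_width: 20.0
[ 421.78091002 -145.14572972  241.66278534] 20.14442872272693
```

View pics/d14b.png

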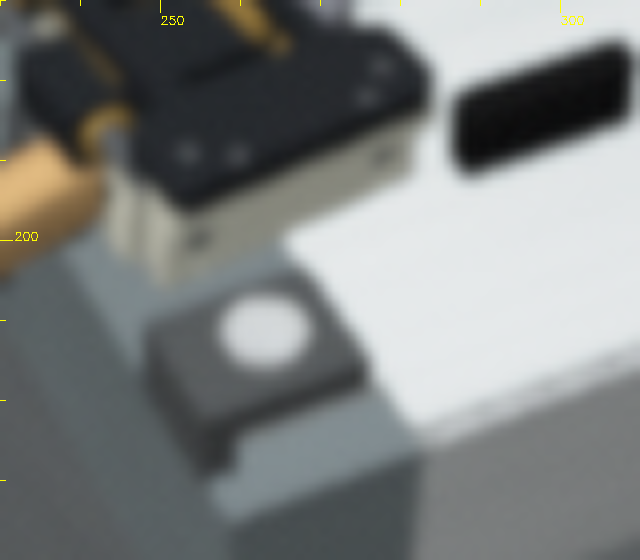

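View pics/w14b.png

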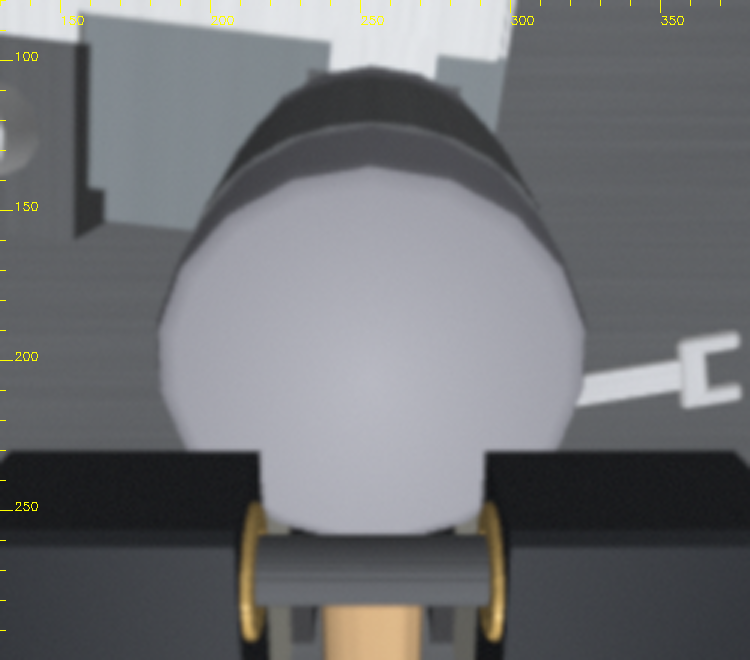

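Run:
```python
from h import *
c=load("w14"); p=bot.get_state()["eef_pos"]
o,r=ray(c,254,196.5)
g=p+[0,0,-3]
for th in np.deg2rad([0,5,10,15,20,25]):
    X=g+[53*np.cos(th)-35.5*np.sin(th),-.5,53*np.sin(th)+35.5*np.cos(th)]
    n=np.array([-np.sin(th),0,np.cos(th)]); e=np.array([np.cos(th),0,np.sin(th)])*28
    print(round(np.degrees(th)),proj(c,[X,X+e,X-e,X+[0,28,0],X-[0,28,0]]).round(0).tolist())
```

```text
0 [[255.0, 179.0], [255.0, 107.0], [255.0, 240.0], [186.0, 179.0], [324.0, 179.0]]
5 [[255.0, 190.0], [255.0, 118.0], [255.0, 249.0], [184.0, 190.0], [326.0, 190.0]]
10 [[255.0, 203.0], [255.0, 131.0], [255.0, 258.0], [182.0, 203.0], [328.0, 202.0]]
15 [[255.0, 216.0], [255.0, 147.0], [255.0, 267.0], [181.0, 217.0], [330.0, 216.0]]
20 [[255.0, 231.0], [255.0, 167.0], [255.0, 276.0], [179.0, 231.0], [331.0, 231.0]]
25 [[255.0, 246.0], [255.0, 190.0], [255.0, 284.0], [178.0, 247.0], [332.0, 246.0]]
```

Run:
```python
from h import *
crop("s14","s14b",200,150,290,220,8)
s=load("s14")
for z in (161,146,141,136): print(z,proj(s,[[475,-145.5,z],[488.5,-31.7,z]]).round(1).tolist())
```

```text
161 [[231.0, 174.5], [262.3, 177.9]]
146 [[231.1, 177.8], [262.2, 181.3]]
141 [[231.1, 178.9], [262.2, 182.4]]
136 [[231.2, 180.0], [262.2, 183.5]]
```

View pics/s14b.png

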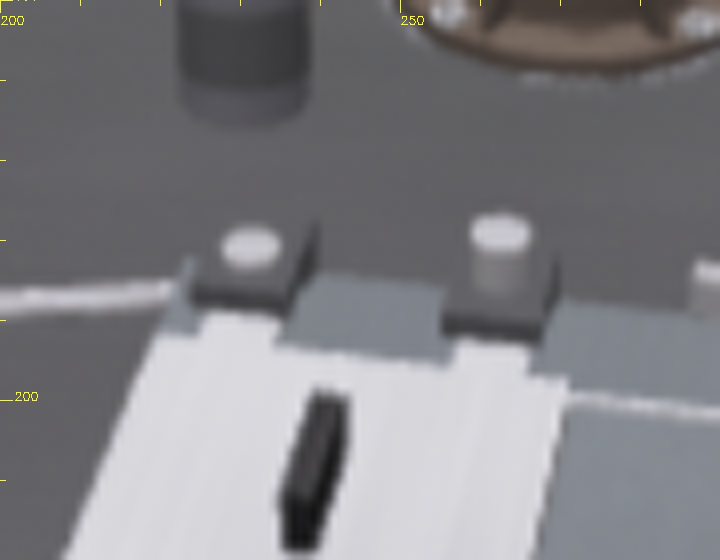

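```bash
python3 -m pendant '[{"dx":1.5,"dy":3,"dz":0,"rx":0,"ry":0,"rz":0,"hand":1},{"dx":3,"dy":7,"dz":0,"rx":0,"ry":0,"rz":0,"hand":1},{"dx":4,"dy":11,"dz":0,"rx":0,"ry":0,"rz":0,"hand":1},{"dx":4,"dy":15,"dz":0,"rx":0,"ry":0,"rz":0,"hand":1},{"dx":4,"dy":19,"dz":0,"rx":0,"ry":0,"rz":0,"hand":1}]'
python3 -m pendant '[{"dx":0,"dy":4,"dz":0,"rx":0,"ry":0,"rz":0,"hand":1},{"dx":-0.2,"dy":8,"dz":0,"rx":0,"ry":0,"rz":0,"hand":1},{"dx":-0.5,"dy":12,"dz":0,"rx":0,"ry":0,"rz":0,"hand":1},{"dx":-0.9,"dy":16,"dz":0,"rx":0,"ry":0,"rz":0,"hand":1},{"dx":-1.4,"dy":20,"dz":0,"rx":0,"ry":0,"rz":0,"hand":1}]'
python3 -m pendant '[{"dx":-0.7,"dy":4,"dz":0,"rx":0,"ry":0.06,"rz":0,"hand":1},{"dx":-2,"dy":7,"dz":0,"rx":0,"ry":0.12,"rz":0,"hand":1},{"dx":-2.8,"dy":10,"dz":0,"rx":0,"ry":0.19,"rz":0,"hand":1},{"dx":-2.8,"dy":10,"dz":0,"rx":0,"ry":0.19,"rz":0,"hand":1},{"dx":-2.8,"dy":10,"dz":0,"rx":0,"ry":0.19,"rz":0,"hand":1}]'
python3 - <<'E'
from h import *
s=cap("scene","s15"); d=cap("side","d15"); c=cap("wrist","w15")
print(bot.get_state()["eef_pos"],bot.get_state()["orientation"])
crop("d15","d15b",110,60,240,180,6)
E
```

```text
t: 30.75
eef_pos: [461.9, 45.9, 241.5]
orientation: [0.001, 1.0, -0.002, -0.002]
wrist_force: [0.0, -1.2, -2.6]
gripper_width: 19.7
t: 31.25
eef_pos: [447.8, 245.7, 241.5]
orientation: [0.001, 1.0, -0.002, -0.001]
wrist_force: [0.1, -0.5, -2.4]
gripper_width: 19.8
t: 31.75
eef_pos: [420.6, 344.5, 241.0]
orientation: [0.002, 0.995, -0.002, -0.096]
wrist_force: [0.0, -1.2, -3.2]
gripper_width: 20.0
[420.72047869 343.61045043 242.86068557] [ 7.78948739e-04  9.95468326e-01 -2.18493116e-03 -9.50654035e-02]
```

View pics/d15b.png

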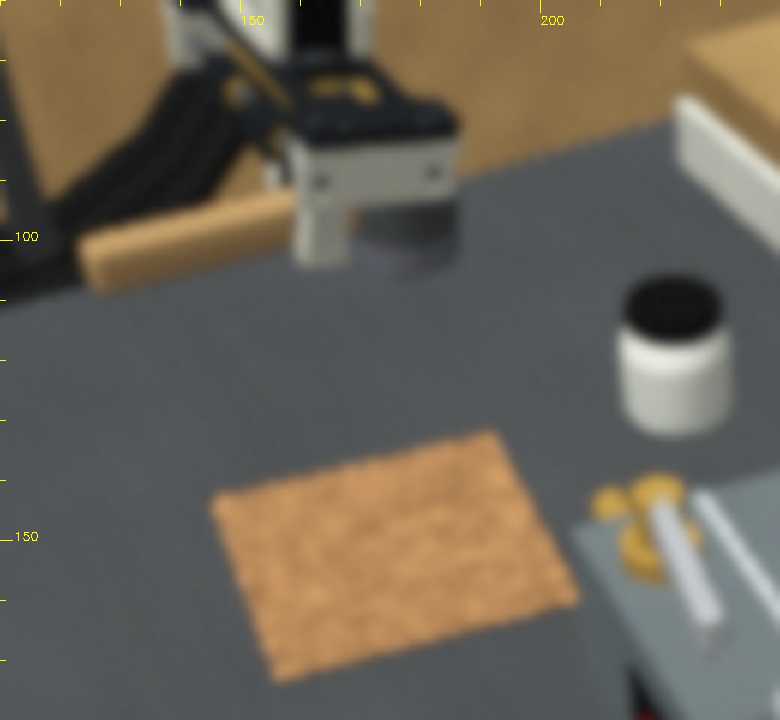

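View pics/w15.png

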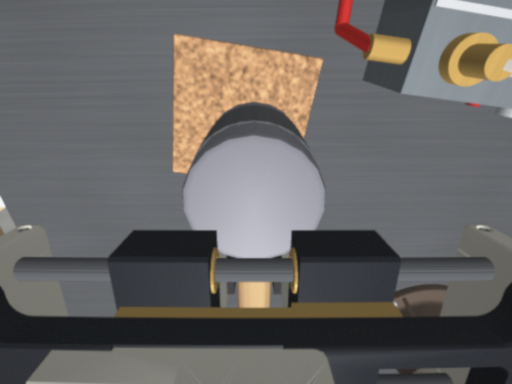

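```bash
python3 -m pendant '[{"dx":0,"dy":0,"dz":-4,"rx":0,"ry":0,"rz":0,"hand":1},{"dx":0,"dy":0,"dz":-8,"rx":0,"ry":0,"rz":0,"hand":1},{"dx":0,"dy":0,"dz":-12,"rx":0,"ry":0,"rz":0,"hand":1},{"dx":0,"dy":0,"dz":-16,"rx":0,"ry":0,"rz":0,"hand":1},{"dx":0,"dy":0,"dz":-19,"rx":0,"ry":0,"rz":0,"hand":1}]'
python3 -m pendant '[{"dx":0,"dy":0,"dz":-0.1,"rx":0,"ry":0,"rz":0,"hand":1},{"dx":0,"dy":0,"dz":-0.3,"rx":0,"ry":0,"rz":0,"hand":1},{"dx":0,"dy":0,"dz":-0.4,"rx":0,"ry":0,"rz":0,"hand":1},{"dx":0,"dy":0,"dz":-0.4,"rx":0,"ry":0,"rz":0,"hand":1}]'
```

```text
t: 32.4
eef_pos: [420.4, 343.1, 51.8]
orientation: [0.001, 0.995, -0.002, -0.095]
wrist_force: [-0.1, 1.4, -1.4]
gripper_width: 19.8
t: 32.8
eef_pos: [421.8, 345.5, 51.4]
orientation: [-0.001, 0.996, -0.002, -0.094]
wrist_force: [0.8, -0.1, -2.0]
gripper_width: 19.9
```

```bash
python3 -m pendant '[{"dx":0,"dy":0,"dz":-0.2,"rx":0,"ry":0,"rz":0,"hand":1},{"dx":0,"dy":0,"dz":-0.4,"rx":0,"ry":0,"rz":0,"hand":1},{"dx":0,"dy":0,"dz":-0.4,"rx":0,"ry":0,"rz":0,"hand":1}]'
python3 -m pendant '[{"dx":0,"dy":0,"dz":-0.1,"rx":0,"ry":0,"rz":0,"hand":1},{"dx":0,"dy":0,"dz":-0.2,"rx":0,"ry":0,"rz":0,"hand":1},{"dx":0,"dy":0,"dz":-0.2,"rx":0,"ry":0,"rz":0,"hand":1}]'
```

```text
t: 33.1
eef_pos: [421.0, 344.7, 45.7]
orientation: [0.0, 0.995, -0.002, -0.095]
wrist_force: [0.2, 1.7, -3.0]
gripper_width: 19.6
t: 33.4
eef_pos: [420.9, 344.8, 43.9]
orientation: [0.0, 0.995, -0.002, -0.095]
wrist_force: [-3.5, 0.3, 4.8]
gripper_width: 19.7
```

```bash
python3 -m pendant '[{"dx":0,"dy":0,"dz":-0.2,"rx":0,"ry":0,"rz":0,"hand":1},{"dx":0,"dy":0,"dz":-0.2,"rx":0,"ry":0,"rz":0,"hand":0.6},{"dx":0,"dy":0,"dz":0,"rx":0,"ry":0,"rz":0,"hand":0.5},{"dx":0,"dy":0,"dz":0,"rx":0,"ry":-0.1,"rz":0,"hand":0.5},{"dx":0,"dy":0,"dz":0,"rx":0,"ry":-0.19,"rz":0,"hand":0.5}]'
python3 -m pendant '[{"dx":0,"dy":0,"dz":5,"rx":0,"ry":0,"rz":0,"hand":0.4},{"dx":0,"dy":0,"dz":10,"rx":0,"ry":0,"rz":0,"hand":0.4},{"dx":0,"dy":0,"dz":14,"rx":0,"ry":0,"rz":0,"hand":0.4},{"dx":0,"dy":0,"dz":14,"rx":0,"ry":0,"rz":0,"hand":0.4}]'
python3 - <<'E'
from h import *
s=cap("scene","s16"); d=cap("side","d16"); c=cap("wrist","w16")
st=bot.get_state();print(st["eef_pos"],st["orientation"].round(3))
print(proj(c,[[472,344.5,76],[472,344.5,4]]))
crop("d16","d16b",110,60,240,180,6)
E
```

```text
t: 33.9
eef_pos: [422.3, 345.7, 44.0]
orientation: [-0.001, 1.0, -0.002, 0.002]
wrist_force: [0.7, -1.2, -0.8]
gripper_width: 42.1
t: 34.3
eef_pos: [423.4, 347.5, 190.4]
orientation: [-0.004, 1.0, -0.001, 0.004]
wrist_force: [-0.0, 0.6, 0.3]
gripper_width: 52.6
[420.92706907 344.53430256 183.6116604 ] [-0.     1.    -0.002  0.   ]
[[254.87732294 138.48610385]
 [254.80856102 130.68910804]]
```

View pics/d16b.png

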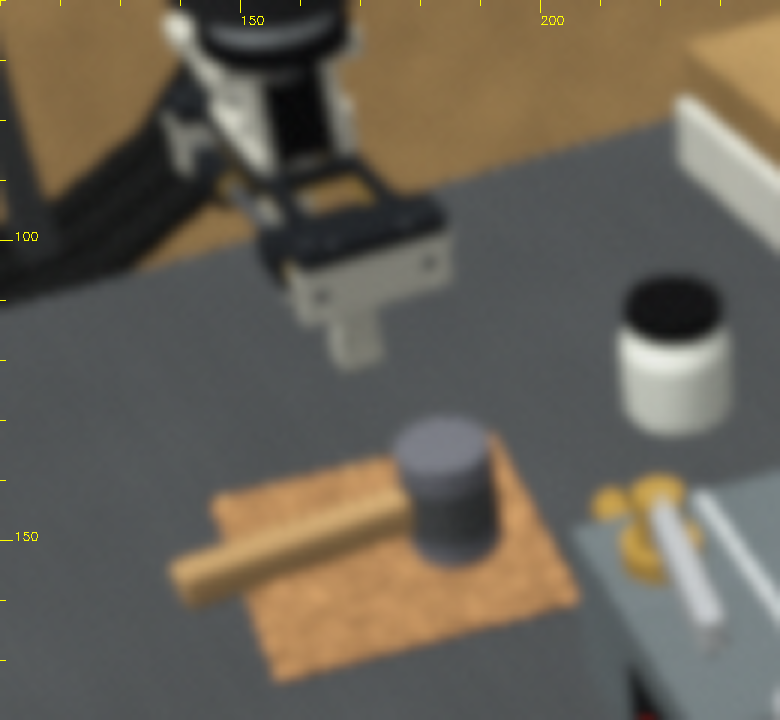

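View pics/w16.png

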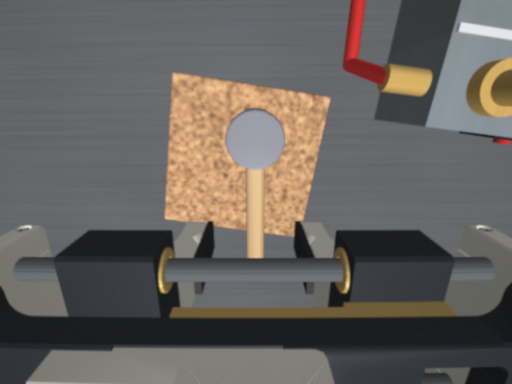

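```bash
python3 -m pendant '[{"dx":0,"dy":0,"dz":-5,"rx":0,"ry":0,"rz":0,"hand":0.4},{"dx":0,"dy":0,"dz":-10,"rx":0,"ry":0,"rz":0,"hand":0.4},{"dx":0,"dy":0,"dz":-14.1,"rx":0,"ry":0,"rz":0,"hand":0.5},{"dx":0,"dy":0,"dz":-14.1,"rx":0,"ry":0,"rz":0,"hand":0.5},{"dx":0,"dy":0,"dz":-14.1,"rx":0,"ry":0,"rz":0,"hand":0.8}]'
python3 -m pendant '[{"dx":0,"dy":0,"dz":0,"rx":0,"ry":0,"rz":0,"hand":1},{"dx":0,"dy":0,"dz":0,"rx":0,"ry":0,"rz":0,"hand":1},{"dx":0,"dy":0,"dz":0,"rx":0,"ry":0,"rz":0,"hand":1},{"dx":0,"dy":0,"dz":0,"rx":0,"ry":0,"rz":0,"hand":1},{"dx":0,"dy":0,"dz":0,"rx":0,"ry":0,"rz":0,"hand":1}]'
```

```text
t: 34.95
eef_pos: [420.9, 344.0, 41.8]
orientation: [0.002, 1.0, -0.002, -0.001]
wrist_force: [0.1, -0.0, 1.3]
gripper_width: 40.5
t: 35.45
eef_pos: [421.6, 345.5, 44.4]
orientation: [-0.001, 1.0, -0.002, 0.001]
wrist_force: [-1.3, -0.7, 7.8]
gripper_width: 19.5
```

```bash
python3 -m pendant '[{"dx":0,"dy":0,"dz":2,"rx":0,"ry":0,"rz":0,"hand":1},{"dx":0,"dy":0,"dz":6,"rx":0,"ry":0,"rz":0,"hand":1},{"dx":0,"dy":0,"dz":10,"rx":0,"ry":0,"rz":0,"hand":1},{"dx":0,"dy":0,"dz":15,"rx":0,"ry":0,"rz":0,"hand":1},{"dx":0,"dy":0,"dz":20,"rx":0,"ry":0,"rz":0,"hand":1}]'
python3 -m pendant '[{"dx":0.8,"dy":-3,"dz":0,"rx":0,"ry":0,"rz":0,"hand":1},{"dx":1.6,"dy":-7,"dz":0,"rx":0,"ry":0,"rz":0,"hand":1},{"dx":2.4,"dy":-11,"dz":0,"rx":0,"ry":0,"rz":0,"hand":1},{"dx":3.2,"dy":-15,"dz":0,"rx":0,"ry":0,"rz":0,"hand":1},{"dx":4,"dy":-19,"dz":0,"rx":0,"ry":0,"rz":0,"hand":1}]'
python3 -m pendant '[{"dx":0.4,"dy":-4,"dz":0,"rx":0,"ry":0,"rz":0,"hand":1},{"dx":0.8,"dy":-8,"dz":0,"rx":0,"ry":0,"rz":0,"hand":1},{"dx":0.8,"dy":-12,"dz":0,"rx":0,"ry":0,"rz":0,"hand":1},{"dx":0.4,"dy":-16,"dz":0,"rx":0,"ry":0,"rz":0,"hand":1},{"dx":0,"dy":-20,"dz":0,"rx":0,"ry":0,"rz":0,"hand":1}]'
python3 -m pendant '[{"dx":-1,"dy":-3,"dz":0,"rx":0,"ry":0,"rz":0,"hand":1},{"dx":-2,"dy":-6.5,"dz":0,"rx":0,"ry":0,"rz":0,"hand":1},{"dx":-3.6,"dy":-10,"dz":0,"rx":0,"ry":0,"rz":0,"hand":1},{"dx":-3.6,"dy":-10,"dz":0,"rx":0,"ry":0,"rz":0,"hand":1},{"dx":-3.6,"dy":-10,"dz":0,"rx":0,"ry":0,"rz":0,"hand":1}]'
```

```text
t: 35.95
eef_pos: [420.3, 343.9, 244.8]
orientation: [-0.0, 1.0, -0.002, -0.0]
wrist_force: [1.7, 0.8, -3.3]
gripper_width: 19.7
t: 36.45
eef_pos: [460.4, 153.0, 243.1]
orientation: [-0.0, 1.0, -0.002, 0.0]
wrist_force: [1.3, 1.1, -2.9]
gripper_width: 20.0
t: 36.95
eef_pos: [460.1, -46.9, 243.0]
orientation: [-0.0, 1.0, -0.002, 0.0]
wrist_force: [1.5, 0.5, -2.8]
gripper_width: 19.9
t: 37.45
eef_pos: [424.2, -146.0, 242.9]
orientation: [-0.0, 1.0, -0.003, 0.0]
wrist_force: [-0.3, 0.3, -2.6]
gripper_width: 19.7
```

```bash
python3 -m pendant '[{"dx":0,"dy":0,"dz":-5,"rx":0,"ry":0,"rz":0,"hand":1},{"dx":0,"dy":0,"dz":-6.8,"rx":0,"ry":0,"rz":0,"hand":1},{"dx":0,"dy":0,"dz":-1,"rx":0,"ry":0,"rz":0,"hand":1},{"dx":0,"dy":0,"dz":0,"rx":0,"ry":0,"rz":0,"hand":1},{"dx":0,"dy":0,"dz":0,"rx":0,"ry":0,"rz":0,"hand":1}]'
python3 - <<'E'
from h import *
s=cap("scene","s17"); d=cap("side","d17"); c=cap("wrist","w17")
st=bot.get_state();print(st["eef_pos"],st["gripper_width"])
crop("d17","d17b",230,170,310,240,8); crop("w17","w17b",130,80,380,300,3);crop("s17","s17b",200,150,290,220,8)
E
```

```text
t: 37.95
eef_pos: [427.1, -144.5, 245.6]
orientation: [0.0, 1.0, -0.001, 0.003]
wrist_force: [0.4, 0.2, -2.0]
gripper_width: 19.8
[ 424.57252247 -144.57521482  241.81644405] 20.12351916164132
```

View pics/d17b.png

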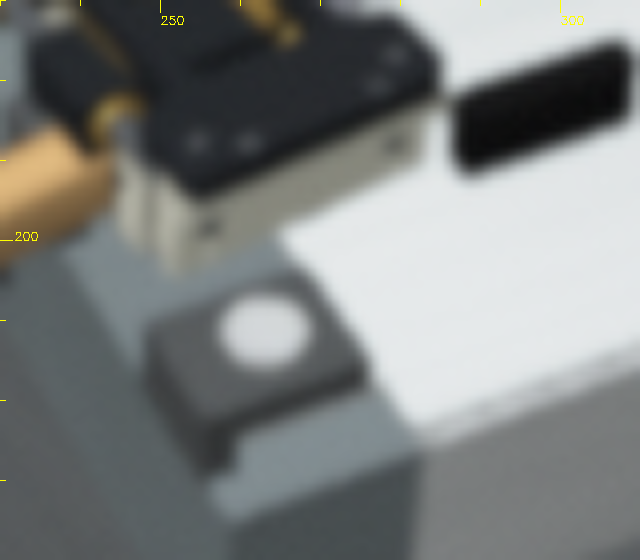

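View pics/w17b.png

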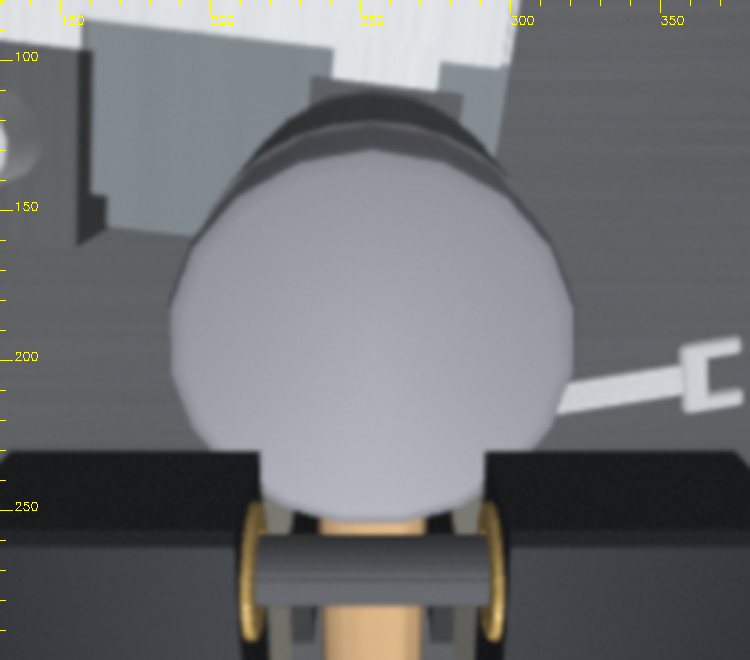

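View pics/s17b.png

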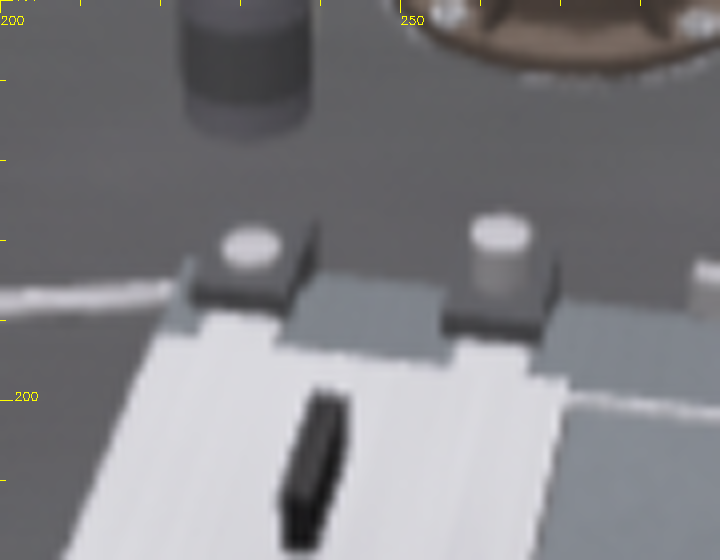

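```bash
python3 -m pendant '[{"dx":0.4,"dy":3,"dz":0,"rx":0,"ry":0.05,"rz":0,"hand":1},{"dx":0.8,"dy":7,"dz":0,"rx":0,"ry":0.1,"rz":0,"hand":1},{"dx":1.4,"dy":11.3,"dz":0,"rx":0,"ry":0.1,"rz":0,"hand":1},{"dx":1.4,"dy":11.3,"dz":0,"rx":0,"ry":0.1,"rz":0,"hand":1},{"dx":1.4,"dy":11.3,"dz":0,"rx":0,"ry":0.1,"rz":0,"hand":1}]'
python3 - <<'E'
from h import *
d=cap("side","d18"); s=cap("scene","s18")
st=bot.get_state();print(st["eef_pos"],st["gripper_width"])
crop("d18","d18b",170,100,310,220,5);crop("s18","s18b",200,110,300,220,6)
E
```

```text
t: 38.6
eef_pos: [438.6, -31.3, 241.4]
orientation: [0.0, 0.999, -0.001, -0.051]
wrist_force: [-1.1, -0.9, -3.0]
gripper_width: 20.0
[438.4360603  -32.60087119 241.81413001] 19.878386965120832
```

View pics/d18b.png

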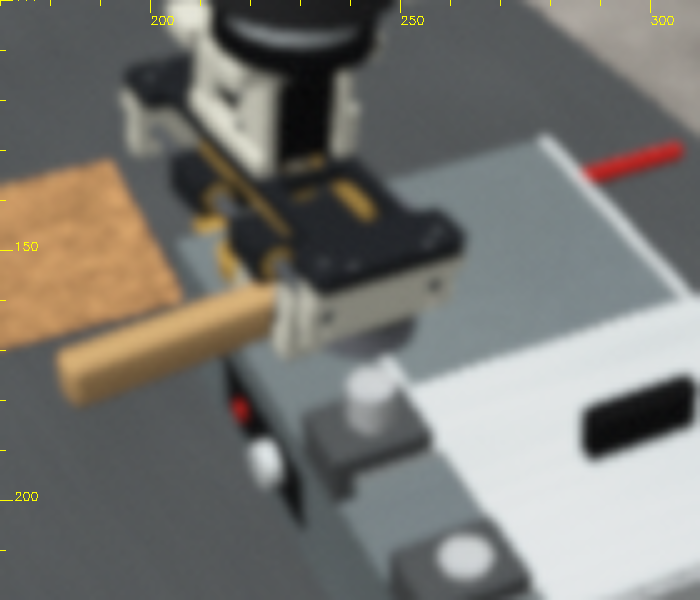

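View pics/s18b.png

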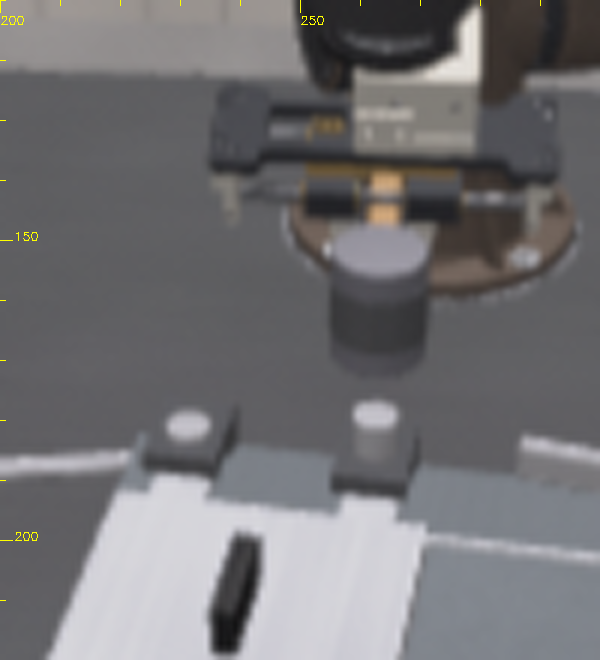

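```bash
python3 -m pendant '[{"dx":0,"dy":0,"dz":-5,"rx":0,"ry":0,"rz":0,"hand":1},{"dx":0,"dy":0,"dz":-6.2,"rx":0,"ry":0,"rz":0,"hand":1},{"dx":0,"dy":0,"dz":-1,"rx":0,"ry":0,"rz":0,"hand":1},{"dx":0,"dy":0,"dz":0,"rx":0,"ry":0,"rz":0,"hand":1},{"dx":0,"dy":0,"dz":0,"rx":0,"ry":0,"rz":0,"hand":1}]'
python3 -m pendant '[{"dx":0,"dy":0,"dz":-5,"rx":0,"ry":0,"rz":0,"hand":1},{"dx":0,"dy":0,"dz":-6.8,"rx":0,"ry":0,"rz":0,"hand":1},{"dx":0,"dy":0,"dz":-1,"rx":0,"ry":0,"rz":0,"hand":1},{"dx":0,"dy":0,"dz":0,"rx":0,"ry":0,"rz":0,"hand":1},{"dx":0,"dy":0,"dz":0,"rx":0,"ry":0,"rz":0,"hand":1}]'
python3 - <<'E'
from h import *
d=cap("side","d19"); s=cap("scene","s19"); c=cap("wrist","w19")
st=bot.get_state();print(st["eef_pos"],st["gripper_width"])
for z in (141,136): print(proj(s,[[475,-145.5,z],[488.5,-31.7,z]]).round(1).tolist(),proj(d,[[475,-145.5,z],[488.5,-31.7,z]]).round(1).tolist())
crop("d19","d19b",220,150,320,230,7);crop("s19","s19b",200,110,300,220,6); crop("w19","w19b",130,80,380,300,3)
E
```

```text
t: 39.2
eef_pos: [440.0, -32.8, 245.0]
orientation: [-0.0, 0.999, -0.002, -0.048]
wrist_force: [0.2, 0.4, -3.0]
gripper_width: 19.4
t: 39.7
eef_pos: [439.8, -32.6, 244.3]
orientation: [-0.0, 0.999, -0.002, -0.048]
wrist_force: [1.4, 0.7, -3.1]
gripper_width: 19.7
[437.86451968 -32.66073961 241.1862715 ] 19.93352283795254
[[231.1, 178.9], [262.2, 182.4]] [[262.7, 209.0], [244.0, 180.9]]
[[231.2, 180.0], [262.2, 183.5]] [[262.7, 210.3], [244.0, 182.2]]
```

View pics/d19b.png

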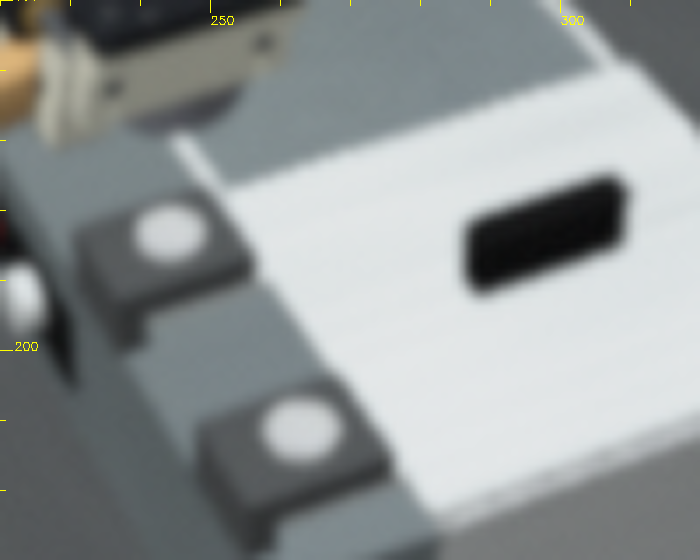

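View pics/s19b.png

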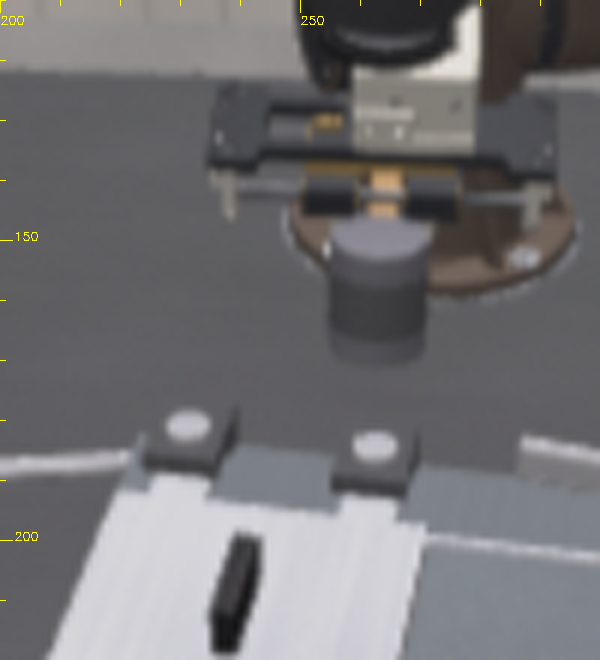

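View pics/w19b.png

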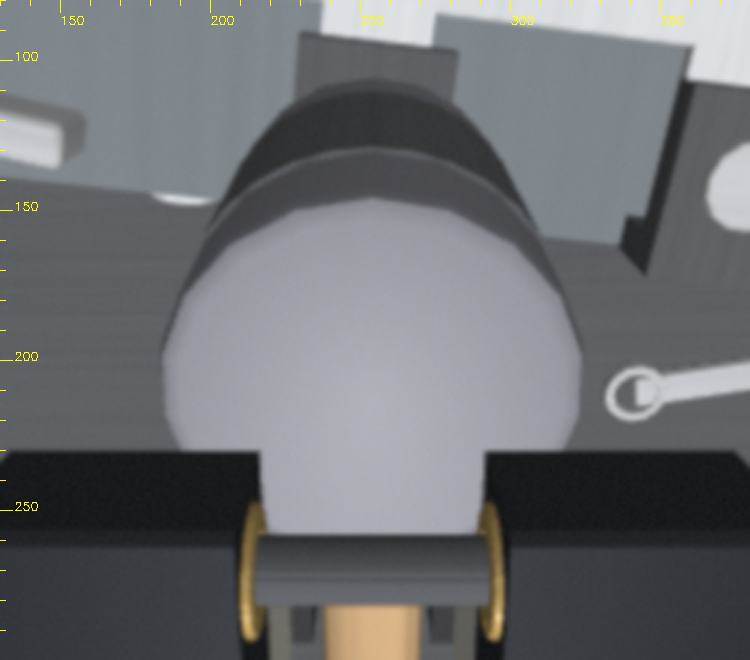

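```bash
python3 -m pendant '[{"dx":0,"dy":0,"dz":0,"rx":0,"ry":0.08,"rz":0,"hand":1},{"dx":0,"dy":0,"dz":0,"rx":0,"ry":0.08,"rz":0,"hand":1}]'
python3 -m pendant '[{"dx":0,"dy":0,"dz":-5,"rx":0,"ry":0,"rz":0,"hand":1},{"dx":0,"dy":0,"dz":-6.6,"rx":0,"ry":0,"rz":0,"hand":1},{"dx":0,"dy":0,"dz":-1,"rx":0,"ry":0,"rz":0,"hand":1},{"dx":0,"dy":0,"dz":0,"rx":0,"ry":0,"rz":0,"hand":1},{"dx":0,"dy":0,"dz":0,"rx":0,"ry":0,"rz":0,"hand":1}]'
python3 - <<'E'
from h import *
d=cap("side","d20"); s=cap("scene","s20"); c=cap("wrist","w20")
st=bot.get_state();print(st["eef_pos"],st["gripper_width"])
crop("d20","d20b",220,150,320,230,7);crop("s20","s20b",200,110,300,220,6); crop("w20","w20b",130,80,380,300,3)
E
```

```text
t: 40.05
eef_pos: [438.9, -32.4, 240.6]
orientation: [0.001, 0.996, -0.002, -0.093]
wrist_force: [-0.2, 0.3, -4.1]
gripper_width: 20.0
t: 40.55
eef_pos: [440.0, -32.3, 243.9]
orientation: [-0.0, 0.996, -0.002, -0.088]
wrist_force: [-0.5, -0.2, -3.8]
gripper_width: 19.7
[437.97143199 -32.39704414 241.12491663] 19.94448579899608
```

View pics/d20b.png

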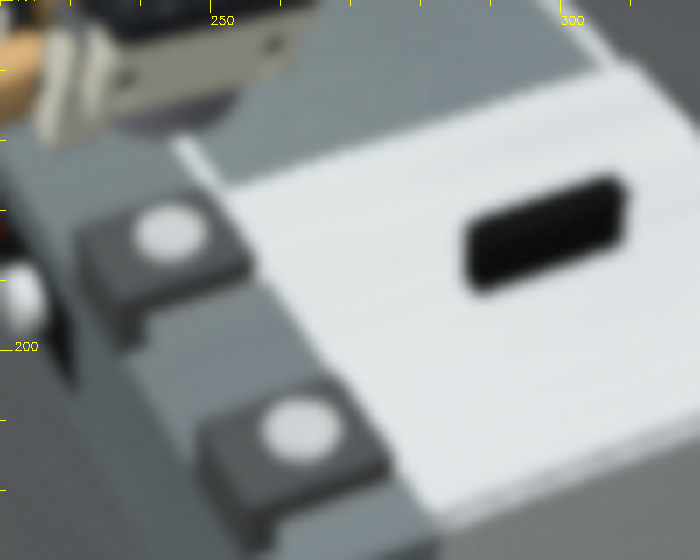

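View pics/s20b.png

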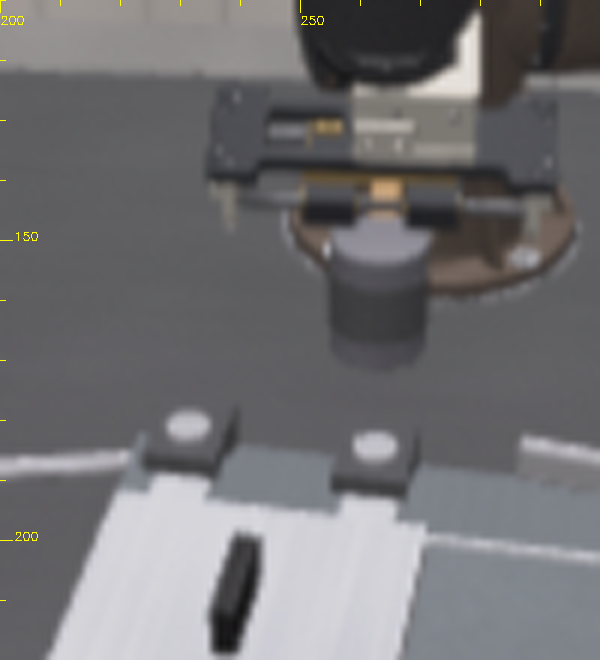

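View pics/w20b.png

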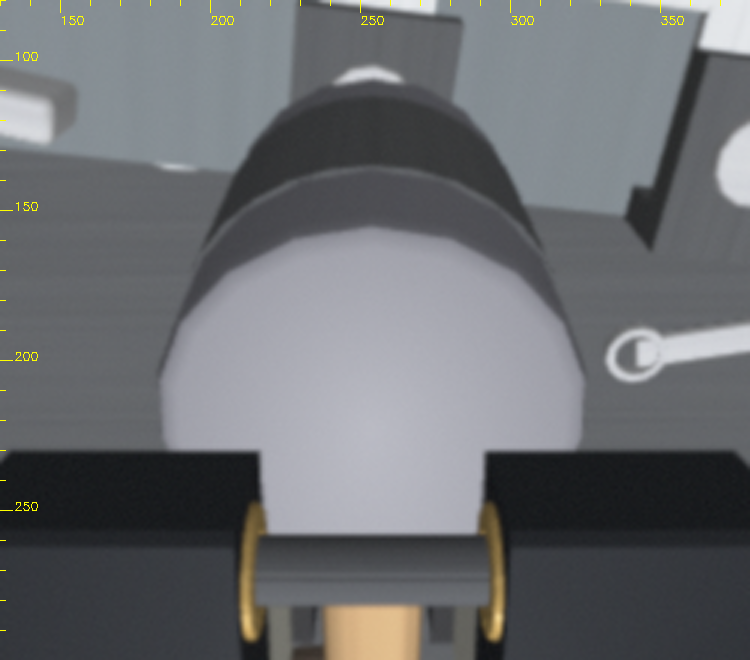

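```bash
python3 -m pendant '[{"dx":0.6,"dy":3,"dz":0,"rx":0,"ry":0.05,"rz":0,"hand":1},{"dx":1.2,"dy":7,"dz":0,"rx":0,"ry":0.09,"rz":0,"hand":1},{"dx":1.6,"dy":11,"dz":0,"rx":0,"ry":0.09,"rz":0,"hand":1},{"dx":1.6,"dy":15,"dz":0,"rx":0,"ry":0.09,"rz":0,"hand":1},{"dx":1.6,"dy":19,"dz":0,"rx":0,"ry":0.09,"rz":0,"hand":1}]'
python3 -m pendant '[{"dx":-0.4,"dy":4,"dz":0,"rx":0,"ry":0,"rz":0,"hand":1},{"dx":-1,"dy":8,"dz":0,"rx":0,"ry":0,"rz":0,"hand":1},{"dx":-1.8,"dy":12,"dz":0,"rx":0,"ry":0,"rz":0,"hand":1},{"dx":-2.6,"dy":16,"dz":0,"rx":0,"ry":0,"rz":0,"hand":1},{"dx":-3.2,"dy":18.7,"dz":0,"rx":0,"ry":0,"rz":0,"hand":1}]'
python3 - <<'E'
from h import *
s=cap("scene","s21"); d=cap("side","d21"); c=cap("wrist","w21")
print(bot.get_state()["eef_pos"],bot.get_state()["orientation"])
crop("d21","d21b",110,60,240,180,6)
E
```

```text
t: 41.2
eef_pos: [454.3, 158.9, 240.7]
orientation: [0.001, 0.991, -0.002, -0.136]
wrist_force: [1.1, -0.1, -3.1]
gripper_width: 20.0
t: 41.7
eef_pos: [421.7, 346.6, 240.5]
orientation: [0.001, 0.991, -0.002, -0.136]
wrist_force: [0.0, 0.1, -3.1]
gripper_width: 19.7
[421.87771986 345.68555136 240.33483071] [ 0.00149698  0.9907531  -0.00106436 -0.13566471]
```

View pics/d21b.png

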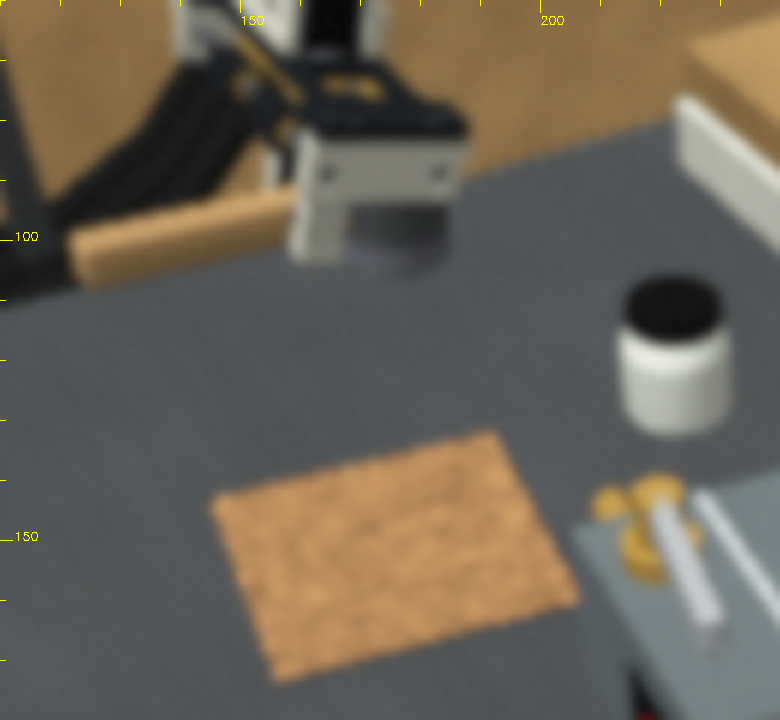

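```bash
python3 -m pendant '[{"dx":0,"dy":0,"dz":-4,"rx":0,"ry":0,"rz":0,"hand":1},{"dx":0,"dy":0,"dz":-8,"rx":0,"ry":0,"rz":0,"hand":1},{"dx":0,"dy":0,"dz":-12,"rx":0,"ry":0,"rz":0,"hand":1},{"dx":0,"dy":0,"dz":-16,"rx":0,"ry":0,"rz":0,"hand":1},{"dx":0,"dy":0,"dz":-18.6,"rx":0,"ry":0,"rz":0,"hand":1}]'
python3 -m pendant '[{"dx":0,"dy":-0.1,"dz":-0.2,"rx":0,"ry":0,"rz":0,"hand":1},{"dx":0,"dy":-0.1,"dz":-0.4,"rx":0,"ry":0,"rz":0,"hand":1},{"dx":0,"dy":-0.1,"dz":-0.6,"rx":0,"ry":0,"rz":0,"hand":1},{"dx":0,"dy":-0.1,"dz":-0.6,"rx":0,"ry":0,"rz":0,"hand":1}]'
```

```text
t: 42.35
eef_pos: [421.7, 342.1, 52.8]
orientation: [0.002, 0.991, -0.003, -0.136]
wrist_force: [0.2, -0.1, -2.9]
gripper_width: 19.9
t: 42.75
eef_pos: [423.7, 344.2, 51.9]
orientation: [-0.001, 0.991, -0.002, -0.134]
wrist_force: [0.8, 0.7, -2.3]
gripper_width: 19.8
```

```bash
python3 -m pendant '[{"dx":0,"dy":0,"dz":-0.2,"rx":0,"ry":0,"rz":0,"hand":1},{"dx":0,"dy":0,"dz":-0.4,"rx":0,"ry":0,"rz":0,"hand":1},{"dx":0,"dy":0,"dz":-0.4,"rx":0,"ry":0,"rz":0,"hand":1}]'
python3 -m pendant '[{"dx":0,"dy":0,"dz":-0.1,"rx":0,"ry":0,"rz":0,"hand":1},{"dx":0,"dy":0,"dz":-0.2,"rx":0,"ry":0,"rz":0,"hand":1},{"dx":0,"dy":0,"dz":-0.2,"rx":0,"ry":0,"rz":0,"hand":1}]'
```

```text
t: 43.05
eef_pos: [423.0, 343.7, 46.7]
orientation: [0.0, 0.991, -0.002, -0.135]
wrist_force: [0.1, 0.5, -2.7]
gripper_width: 19.6
t: 43.35
eef_pos: [422.6, 343.8, 45.2]
orientation: [0.0, 0.991, -0.002, -0.135]
wrist_force: [-3.9, -0.2, 4.6]
gripper_width: 19.8
```

```bash
python3 -m pendant '[{"dx":0,"dy":0,"dz":-0.2,"rx":0,"ry":0,"rz":0,"hand":1},{"dx":0,"dy":0,"dz":-0.2,"rx":0,"ry":0,"rz":0,"hand":0.6},{"dx":0,"dy":0,"dz":0,"rx":0,"ry":0,"rz":0,"hand":0.5},{"dx":0,"dy":0,"dz":0,"rx":0,"ry":-0.13,"rz":0,"hand":0.5},{"dx":0,"dy":0,"dz":0,"rx":0,"ry":-0.27,"rz":0,"hand":0.4}]'
python3 -m pendant '[{"dx":0,"dy":0,"dz":5,"rx":0,"ry":0,"rz":0,"hand":0.4},{"dx":0,"dy":0,"dz":10,"rx":0,"ry":0,"rz":0,"hand":0.4},{"dx":0,"dy":0,"dz":15,"rx":0,"ry":0,"rz":0,"hand":0.4},{"dx":0,"dy":0,"dz":19,"rx":0,"ry":0,"rz":0,"hand":0.4},{"dx":0,"dy":0,"dz":19,"rx":0,"ry":0,"rz":0,"hand":0.4}]'
python3 - <<'E'
from h import *
s=cap("scene","s22"); d=cap("side","d22"); c=cap("wrist","w22")
st=bot.get_state();print(st["eef_pos"],st["orientation"].round(3),st["joints"].round(2))
crop("d22","d22b",110,60,240,180,6)
E
```

```text
t: 43.85
eef_pos: [425.2, 345.4, 45.1]
orientation: [-0.002, 1.0, -0.003, 0.003]
wrist_force: [1.4, -1.4, 0.1]
gripper_width: 45.9
t: 44.35
eef_pos: [425.3, 346.1, 241.8]
orientation: [-0.005, 1.0, -0.001, 0.004]
wrist_force: [-0.0, -0.1, -1.1]
gripper_width: 52.5
[422.8608919  343.47651503 234.56525386] [-0.     1.    -0.002 -0.   ] [ 1.04  0.15 -0.3  -0.   -1.12  0.53]
```

View pics/d22b.png

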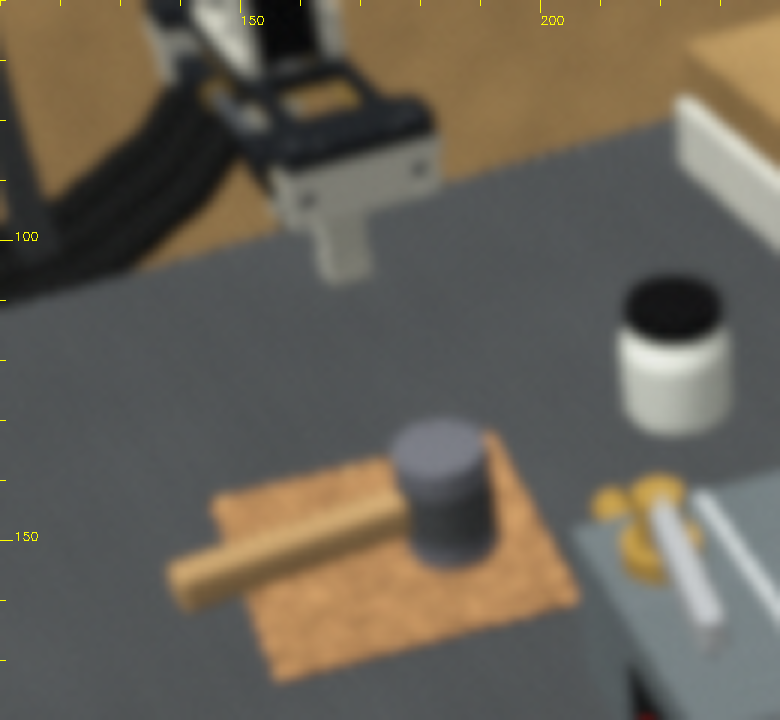

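View pics/w22.png

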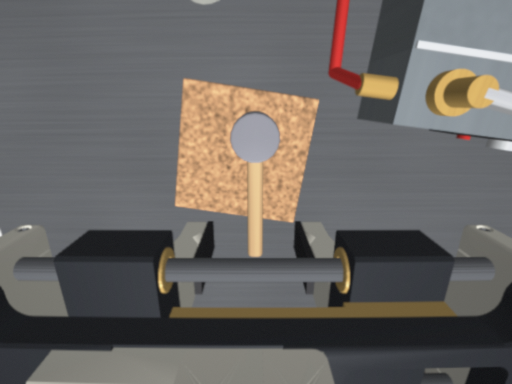

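```bash
python3 -m pendant '[{"dx":1,"dy":-3,"dz":0,"rx":0,"ry":0,"rz":0,"hand":0.4},{"dx":2,"dy":-7,"dz":0,"rx":0,"ry":0,"rz":0,"hand":0.4},{"dx":3,"dy":-11,"dz":0,"rx":0,"ry":0,"rz":0,"hand":0.4},{"dx":4,"dy":-15,"dz":0,"rx":0,"ry":0,"rz":0,"hand":0.4},{"dx":4,"dy":-19,"dz":0,"rx":0,"ry":0,"rz":0,"hand":0.4}]'
python3 -m pendant '[{"dx":0,"dy":-3,"dz":0,"rx":0,"ry":0,"rz":0,"hand":0.4},{"dx":0,"dy":-5,"dz":0,"rx":0,"ry":0,"rz":0,"hand":0.4},{"dx":0,"dy":-5,"dz":0,"rx":0,"ry":0,"rz":0,"hand":0.4}]'
python3 - <<'E'
from h import *
s=cap("scene","s23"); d=cap("side","d23"); c=cap("wrist","w23")
st=bot.get_state();print(st["eef_pos"],st["orientation"].round(3),st["joints"].round(2))
crop("s23","s23b",270,160,350,230,8); crop("d23","d23b",190,110,290,190,7)
E
```

```text
t: 45.0
eef_pos: [463.1, 151.7, 232.9]
orientation: [0.001, 1.0, -0.002, -0.001]
wrist_force: [1.0, 0.1, -0.1]
gripper_width: 52.4
t: 45.3
eef_pos: [462.1, 101.2, 233.1]
orientation: [0.001, 1.0, -0.003, -0.001]
wrist_force: [-0.1, -0.8, -0.5]
gripper_width: 52.5
[462.87946751 103.6726416  233.70180112] [ 0.     1.    -0.002 -0.001] [ 0.64  0.04 -0.44 -0.   -1.1   0.93]
```

View pics/w23.png

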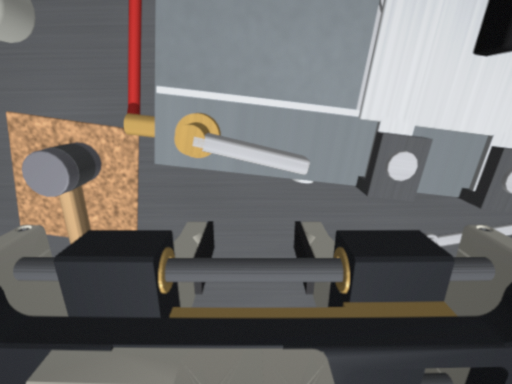

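View pics/s23b.png

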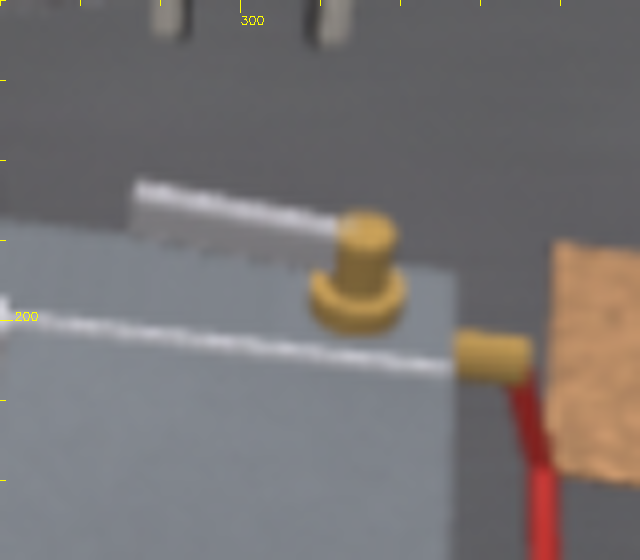

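View pics/d23b.png

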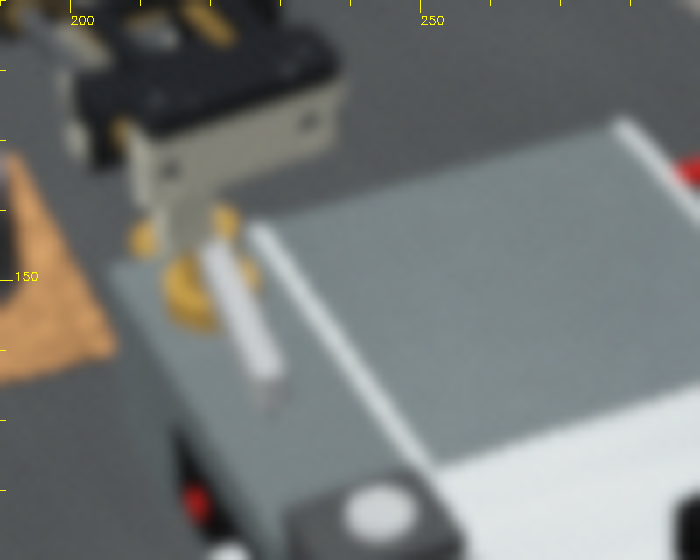

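Run:
```python
from h import *
crop("w23","w23b",160,90,330,210,4)
```

```text
(no output)
```

View pics/w23b.png

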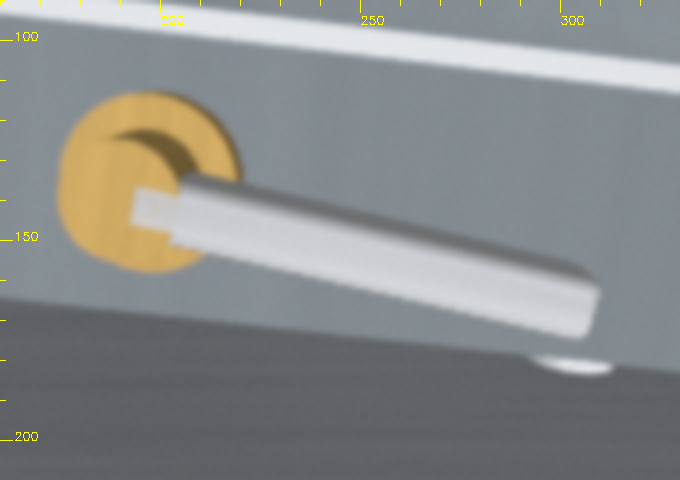

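Run:
```python
from h import *
c=load("w23")
P=lambda x,y,z=144: plane(c,(x+.5)/4-.5+160,(y+.5)/4-.5+90,z)
tip=P(590,312);near=P(178,215)
print(tip,near,np.linalg.norm(P(598,286)-P(582,338)))
u=(near-tip)[:2];u/=np.linalg.norm(u)
ax=tip[:2]+105*u; grip=tip[:2]+35*u
yaw=-0.121
ang=np.arctan2(-u[1],-u[0]); # lever dir
zero=np.arctan2(-np.cos(yaw),np.sin(yaw))
print("axis",ax,"grip",grip,"lever ang",zero-ang, "washer local", )
d=ax-np.array([633,-7]); print(np.cos(yaw)*d[0]+np.sin(yaw)*d[1], -np.sin(yaw)*d[0]+np.cos(yaw)*d[1])
for z in (150,160,170): print(z,P(125,190,z))
s=load("s1");S=lambda x,y:((x+.5)/5-.5+190,(y+.5)/5-.5+165)
print(plane(s,*S(628,115),165))
```

```text
[490.2845514   56.83049735 144.        ] [511.64534365 144.69976308 144.        ] 11.872560396371055
axis [515.08742046 158.85901143] grip [498.55217442  90.84000204] lever ang 0.11747164544931632 washer local
-137.0704577953101 150.41368849388073
150 [517.66579962 154.08296848 150.        ]
160 [518.8914086  151.75230591 160.        ]
170 [520.11701758 149.42164334 170.        ]
[538.30197064 151.9355434  165.        ]
```

```bash
python3 -m pendant '[{"dx":0.7,"dy":-0.2,"dz":0,"rx":0,"ry":0,"rz":0.135,"hand":0.4},{"dx":1.4,"dy":-0.4,"dz":0,"rx":0,"ry":0,"rz":0.27,"hand":0.4},{"dx":2.1,"dy":-0.6,"dz":0,"rx":0,"ry":0,"rz":0.405,"hand":0.4},{"dx":2.8,"dy":-0.8,"dz":0,"rx":0,"ry":0,"rz":0.54,"hand":0.4},{"dx":3.5,"dy":-1,"dz":0,"rx":0,"ry":0,"rz":0.675,"hand":0.4}]'
python3 -m pendant '[{"dx":0,"dy":0,"dz":0,"rx":0,"ry":0,"rz":0.135,"hand":0.4},{"dx":0,"dy":0,"dz":0,"rx":0,"ry":0,"rz":0.27,"hand":0.4},{"dx":0,"dy":0,"dz":0,"rx":0,"ry":0,"rz":0.405,"hand":0.4},{"dx":0,"dy":0,"dz":0,"rx":0,"ry":0,"rz":0.54,"hand":0.4},{"dx":0,"dy":0,"dz":0,"rx":0,"ry":0,"rz":0.66,"hand":0.4}]'
python3 -m pendant '[{"dx":0,"dy":0,"dz":0,"rx":0,"ry":0,"rz":0,"hand":0.4},{"dx":0,"dy":0,"dz":0,"rx":0,"ry":0,"rz":0,"hand":0.4}]'
python3 - <<'E'
from h import *
c=cap("wrist","w24")
st=bot.get_state();print(st["eef_pos"],st["orientation"].round(3),st["joints"].round(2))
w,x,y,z=st["orientation"]; print("yaw",2*np.arctan2(y,x))
print(proj(c,[[498.6,90.8,144],[490.3,56.8,144],[515,158.9,144]]))
E
```

```text
t: 45.95
eef_pos: [498.3, 94.6, 233.9]
orientation: [0.0, 0.943, 0.333, -0.001]
wrist_force: [0.5, 0.1, 0.1]
gripper_width: 52.8
t: 46.45
eef_pos: [498.0, 94.7, 233.9]
orientation: [-0.0, 0.784, 0.62, -0.001]
wrist_force: [-0.1, -0.1, 0.1]
gripper_width: 52.5
t: 46.65
eef_pos: [498.0, 94.3, 234.1]
orientation: [-0.0, 0.787, 0.616, -0.0]
wrist_force: [-0.1, 0.7, 0.6]
gripper_width: 52.2
[498.00370265  94.21991014 234.23554648] [-0.     0.787  0.617 -0.   ] [ 0.58  0.09 -0.37  0.   -1.11  2.32]
yaw 1.3287469717122915
[[256.44618808 202.22595864]
 [256.41171113 236.94131175]
 [256.25320372 122.68374291]]
```

View pics/w24.png

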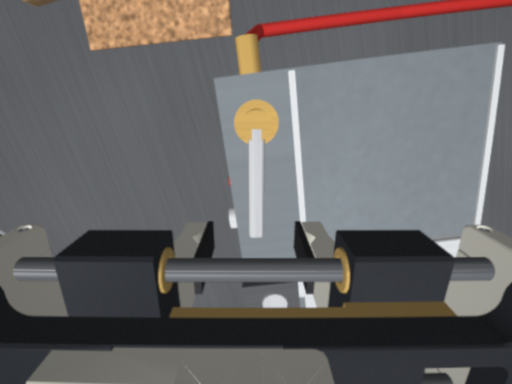

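```bash
python3 -m pendant '[{"dx":0.05,"dy":-0.3,"dz":-4,"rx":0,"ry":0,"rz":0,"hand":0.4},{"dx":0.05,"dy":-0.3,"dz":-8,"rx":0,"ry":0,"rz":0,"hand":0.4},{"dx":0.05,"dy":-0.3,"dz":-9.9,"rx":0,"ry":0,"rz":0,"hand":0.5},{"dx":0.05,"dy":-0.3,"dz":-9.9,"rx":0,"ry":0,"rz":0,"hand":0.5},{"dx":0.05,"dy":-0.3,"dz":-9.9,"rx":0,"ry":0,"rz":0,"hand":0.9}]'
python3 -m pendant '[{"dx":0,"dy":0,"dz":0,"rx":0,"ry":0,"rz":0,"hand":0.9},{"dx":0,"dy":0,"dz":0,"rx":0,"ry":0,"rz":0,"hand":0.9},{"dx":0,"dy":0,"dz":0,"rx":0,"ry":0,"rz":0,"hand":0.9}]'
python3 -c "
from cell import bot
s=bot.get_state();print(s['eef_pos'],s['gripper_width'],s['moment'])"
```

```text
t: 47.2
eef_pos: [498.9, 90.9, 136.0]
orientation: [0.0, 0.787, 0.617, -0.0]
wrist_force: [0.7, -0.4, -0.0]
gripper_width: 40.1
t: 47.5
eef_pos: [499.0, 91.0, 136.6]
orientation: [0.0, 0.787, 0.617, 0.001]
wrist_force: [-0.5, 0.2, 0.2]
gripper_width: 17.2
[499.03688419  90.9813052  136.60269066] 17.21520672365837 [-0.06277505 -0.0765888   0.00302375]
```

```bash
python3 -m pendant '[{"dx":0,"dy":0,"dz":0,"rx":0,"ry":0,"rz":0,"hand":0.9}]'
python3 -c "
import numpy as np
ax=np.array([515.1,158.9]);p=np.array([499,91]);v=p-ax
for k in range(1,6):
    a=-0.1336*k;R=np.array([[np.cos(a),-np.sin(a)],[np.sin(a),np.cos(a)]]);print(((ax+R@v-p)/10).round(2),round(a,3))"
```

```text
t: 47.6
eef_pos: [499.1, 90.9, 136.4]
orientation: [0.0, 0.787, 0.617, 0.001]
wrist_force: [0.7, -0.9, 2.4]
gripper_width: 13.7
[-0.89  0.27] -0.134
[-1.74  0.67] -0.267
[-2.52  1.17] -0.401
[-3.23  1.77] -0.534
[-3.86  2.46] -0.668
```

```bash
python3 -m pendant '[{"dx":-0.89,"dy":0.27,"dz":0,"rx":0,"ry":0,"rz":-0.134,"hand":0.9},{"dx":-1.74,"dy":0.67,"dz":0,"rx":0,"ry":0,"rz":-0.267,"hand":0.9},{"dx":-2.52,"dy":1.17,"dz":0,"rx":0,"ry":0,"rz":-0.4,"hand":0.9},{"dx":-3.23,"dy":1.77,"dz":0,"rx":0,"ry":0,"rz":-0.534,"hand":0.9},{"dx":-3.86,"dy":2.46,"dz":0,"rx":0,"ry":0,"rz":-0.668,"hand":0.9}]'
python3 -m pendant '[{"dx":0,"dy":0,"dz":0,"rx":0,"ry":0,"rz":0,"hand":0.9},{"dx":0,"dy":0,"dz":0,"rx":0,"ry":0,"rz":0,"hand":0.9}]'
python3 - <<'E'
from h import *
st=bot.get_state();p=st["eef_pos"];w,x,y,z=st["orientation"]; yaw=2*np.arctan2(y,x)
print(p,yaw,"lever from tool yaw",-1.692-(yaw-np.pi), "from pos", -1.692-np.arctan2(p[1]-158.9,p[0]-515.1), st["wrist_force"],st["moment"])
E
```

```text
t: 48.1
eef_pos: [461.4, 115.7, 136.5]
orientation: [0.0, 0.946, 0.323, 0.002]
wrist_force: [10.7, -2.7, -3.7]
gripper_width: 13.9
t: 48.3
eef_pos: [461.4, 115.9, 136.5]
orientation: [-0.0, 0.946, 0.325, 0.002]
wrist_force: [6.0, -1.9, -0.4]
gripper_width: 13.8
[461.36682217 115.88170722 136.47568532] 0.663048034888199 lever from tool yaw 0.7865446187015943 from pos 0.774491515162427 [ 5.96469444 -1.87536108 -0.40500309] [-0.85010854 -2.12131193 -0.4651653 ]
```

```bash
python3 -m pendant '[{"dx":0,"dy":0,"dz":0,"rx":0,"ry":0,"rz":0,"hand":0.6},{"dx":0,"dy":0,"dz":0,"rx":0,"ry":0,"rz":0,"hand":0.5},{"dx":0,"dy":0,"dz":0,"rx":0,"ry":0,"rz":0,"hand":0.5},{"dx":0,"dy":0,"dz":4,"rx":0,"ry":0,"rz":0,"hand":0.4},{"dx":0,"dy":0,"dz":9,"rx":0,"ry":0,"rz":0,"hand":0.4}]'
python3 -m pendant '[{"dx":0,"dy":0,"dz":2,"rx":0,"ry":0,"rz":0,"hand":0.4},{"dx":0,"dy":0,"dz":2,"rx":0,"ry":0,"rz":0,"hand":0.4},{"dx":0,"dy":0,"dz":2,"rx":0,"ry":0,"rz":0,"hand":0.4}]'
python3 - <<'E'
from h import *
c=cap("wrist","w25"); print(bot.get_state()["eef_pos"])
crop("w25","w25b",170,80,340,240,4)
E
```

```text
t: 48.8
eef_pos: [458.4, 114.4, 224.7]
orientation: [0.001, 0.946, 0.325, -0.003]
wrist_force: [2.3, 1.1, 0.2]
gripper_width: 48.1
t: 49.1
eef_pos: [459.6, 115.3, 245.5]
orientation: [-0.0, 0.946, 0.325, 0.0]
wrist_force: [0.4, -0.7, -0.1]
gripper_width: 52.1
[459.30340276 115.03738817 244.76521318]
```

View pics/w25b.png

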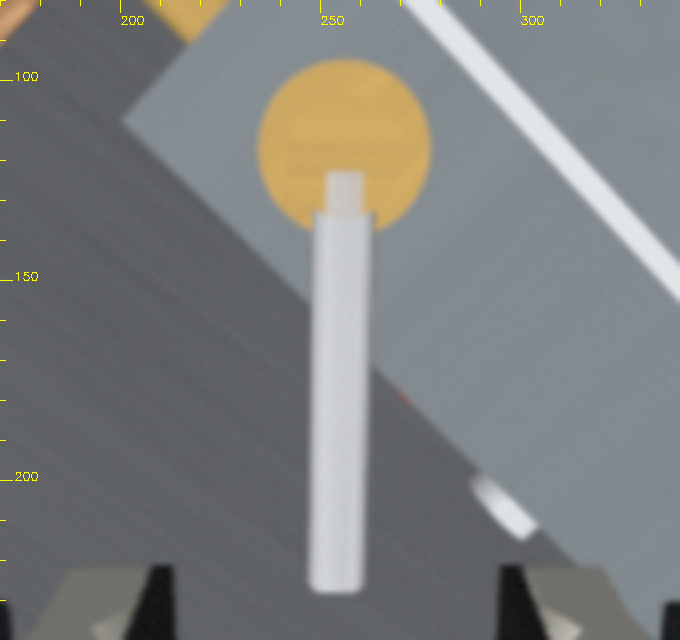

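Run:
```python
from h import *
c=load("w25")
P=lambda x,y,z: plane(c,(x+.5)/4-.5+170,(y+.5)/4-.5+80,z)[:2]
t=P(336,590,144);n=P(342,218,144);l=t-n;la=np.arctan2(l[1],l[0])
a=P(122,120,100);b=P(580,567,100);e=b-a;ea=np.arctan2(e[1],e[0])
print(t,n,a,b,"lever",la,"ledge dir(-y)",ea,"angle",ea-la,"with yaw -.121",-1.692-la)
```

```text
[432.12287873  94.92471508] [503.71645902 149.21906151] [485.00433203 205.2342416 ] [464.20940069  30.79978092] lever -2.4927569140254917 ledge dir(-y) -1.689449782131235 angle 0.8033071318942566 with yaw -.121 0.8007569140254918
```

```bash
python3 -m pendant '[{"dx":-1,"dy":3,"dz":1,"rx":0,"ry":0,"rz":0,"hand":0.4},{"dx":-1,"dy":6,"dz":2,"rx":0,"ry":0,"rz":0,"hand":0.4},{"dx":-1,"dy":6,"dz":2,"rx":0,"ry":0,"rz":0,"hand":0.4},{"dx":-1,"dy":6,"dz":2,"rx":0,"ry":0,"rz":0,"hand":0.4}]'
python3 - <<'E'
from h import *
cap("scene","s26");cap("side","d26")
crop("s26","s26b",110,130,410,270,2);crop("d26","d26b",120,100,420,384,2)
for z in (136,): print(proj(load("s26"),[[475,-145.5,z],[488.5,-31.7,z]]).round(1).tolist())
E
```

```text
t: 49.55
eef_pos: [449.3, 175.5, 264.2]
orientation: [0.0, 0.945, 0.326, -0.001]
wrist_force: [-1.0, -0.7, -0.4]
gripper_width: 52.3
[[231.2, 180.0], [262.2, 183.5]]
```

View pics/s26b.png

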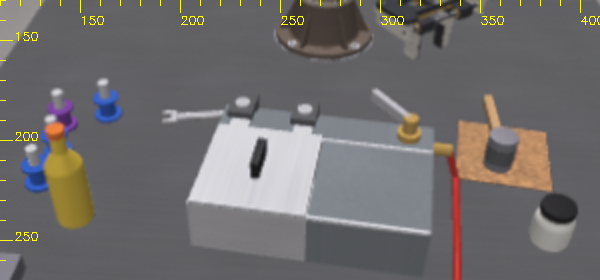

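View pics/d26b.png

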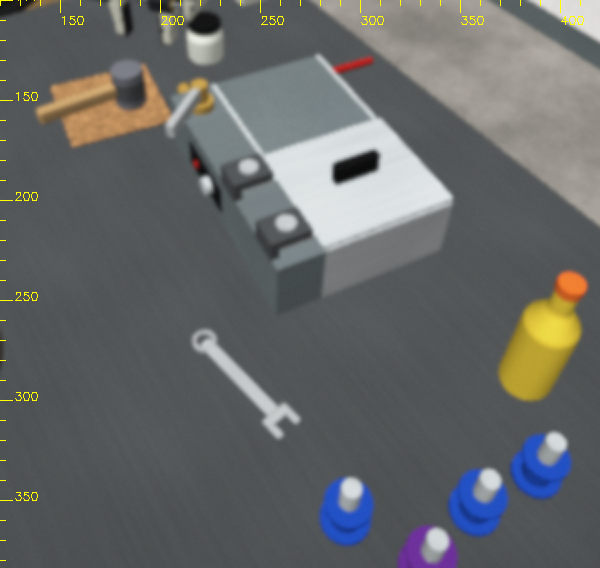

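```bash
python3 -c "
from cell import bot
print(bot.finish_job())"
```

```text
the job is handed in; nothing more can be done
None
```

I finished the job in the order asked and handed it in at about 50 s on the robot's clock, well inside the 210 s limit. No verdict came back.

- **Hubs:** three silver hubs stood on the bench. All three are now upright in the tank. The blue and purple look-alikes, bottle, jar and spanner were left alone.
- **Cover:** I slid it fully open, then shut it against its stop, where the force rose to about 34 N with no further movement. It looked unmoved in the last pictures.
- **Pins:** I hit the right pin first, then the left, with the mallet, three brisk blows each. Two camera views put both heads at about 136 mm, give or take 2 mm, and a last blow moved neither pin.
- **Mallet:** it turned in the grip by up to about 15° when a pin reached its stop. I set it on the mat and re-gripped it once between blows. It now stands on its head on the mat.
- **Valve:** I turned it last. The final picture gives 0.80 rad, while the gripper's position at release gave 0.77 to 0.79, against a target of 0.785. That is a disagreement of about 1°, and I left it as it was.

The gripper was open and clear of everything when I handed in, and the forces I read after each move stayed well under the limits.

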